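Hang the load carrier level on the weighing stand's bent pin

TASK

Hang the C-shaped load carrier on the pin of the weighing stand, by whichever of its seven holes lets it hang level with its load block where it is clamped, and push it back along the pin until the plate is up against the shoulder; then let go and wait until it hangs still. The pin is bent a little and sits on a delicate load cell, so feel your way on and never load the stand with more than 20 N. Leave the mug, the tape and the brass weight where they are.

Things in the scene. Friction and masses are not known exactly. Their poses are not given: they have to be found in the camera images.
- carrier: C-shaped load carrier of 6 mm aluminium plate, standing on two black feet: lower arm 190 mm long, upright at its -y end, top arm (y = -95 to +75 mm, 54 mm high, top edge at z = 200 mm) with seven holes. x is square to the plate, y runs along the arms, z is up; origin on the underside, midway along the lower arm. 0.26 kg without the block, centre of gravity then at y = -20, z = 93 mm
- carrier_mid (a point): middle of the carrier, half-way up (100 mm above its underside, in the plate's middle plane; axes as the carrier's). To carry it, pinch the top edge of the top arm from above: 35 mm of plate stand clear above the holes, free on both sides
- load (a joint): where the load block is clamped on the lower arm: y (m) of its centre in the carrier's frame, -0.036 (next to the upright) to 0.072 (free end); it stays there. The common centre of gravity of carrier and block is at about y = -0.008 + 0.59 x this value, 100 mm below the holes; hung from a hole not nearly above it, the carrier tilts
- load_mid (a point): centre of the steel load block (44 mm across the plate, 40 mm along it, 42 mm high, 0.38 kg within 5 %, black thumb knob on top) that straddles the lower arm
- stand: weighing stand fixed to the desk: dark base plate 170 x 130 x 12 mm, aluminium post 226 mm high, and a bar-shaped load cell (22 mm square, top at 208 mm) reaching from the post towards the robot; on its end a round shoulder 17 mm in diameter with a 6 mm steel pin, flat-ended. Origin under the base, below the cell; -x is the way the pin points. It may take no more than 20 N
- pin_root (a point): centre of the shoulder's flat face, 200 mm up, where the pin leaves it; axes as the stand's. An unbent pin's tip would be 65 mm out along -x and 6.5 mm higher. The pin leans stiffly from there about this point, up to 0.12 rad sideways and 0.13 rad up or down: its tip stands up to 8 mm aside and 8.5 mm above or below. No reading tells how; feel or look for it
- mug: loose white mug, 82 x 117 x 91 mm, a bystander; origin under its middle
- tape_roll: loose roll of brown tape, 96 mm across, 48 mm high, a bystander; origin under its middle
- weight_0: loose brass check weight, 22 mm across, 28 mm high, a bystander; origin under its middle
- hole0 (a point): centre of hole 0 of the carrier's seven, 10 mm in diameter, in the plate's middle plane; y = -51 mm, z = 160 mm in the carrier's frame (40 mm below the top edge, 14 mm above the arm's lower edge); 17 mm from hole to hole
- hole1 (a point): centre of hole 1 of the carrier's seven, 10 mm in diameter, in the plate's middle plane; y = -34 mm, z = 160 mm in the carrier's frame (40 mm below the top edge, 14 mm above the arm's lower edge); 17 mm from hole to hole
- hole2 (a point): centre of hole 2 of the carrier's seven, 10 mm in diameter, in the plate's middle plane; y = -17 mm, z = 160 mm in the carrier's frame (40 mm below the top edge, 14 mm above the arm's lower edge); 17 mm from hole to hole
- hole3 (a point): centre of hole 3 of the carrier's seven, 10 mm in diameter, in the plate's middle plane; y = 0 mm, z = 160 mm in the carrier's frame (40 mm below the top edge, 14 mm above the arm's lower edge); 17 mm from hole to hole
- hole4 (a point): centre of hole 4 of the carrier's seven, 10 mm in diameter, in the plate's middle plane; y = 17 mm, z = 160 mm in the carrier's frame (40 mm below the top edge, 14 mm above the arm's lower edge); 17 mm from hole to hole
- hole5 (a point): centre of hole 5 of the carrier's seven, 10 mm in diameter, in the plate's middle plane; y = 34 mm, z = 160 mm in the carrier's frame (40 mm below the top edge, 14 mm above the arm's lower edge); 17 mm from hole to hole
- hole6 (a point): centre of hole 6 of the carrier's seven, 10 mm in diameter, in the plate's middle plane; y = 51 mm, z = 160 mm in the carrier's frame (40 mm below the top edge, 14 mm above the arm's lower edge); 17 mm from hole to hole

How it is judged:
By the outcome, as a careful person would: the job done as asked, in the order asked, and still so for the second after the job is handed in, with the robot touching nothing.
It also fails if it takes over 67 s, if anything falls off the work surface, if the arm or the gripper's body presses on something with over 40 N, if the wrist force passes 120 N, or if a joint passes its speed limit or range.

ROBOT

A 7-joint arm with a two-finger parallel gripper is mounted at the origin on a cart in front of the work surface, level with it; the furniture and walls round the work are solid. World frame = base frame: x ahead of the robot, y to its left, z up, the work surface at z = 0. Lengths are in m, angles in rad, forces in N, time in s.
With the tool pointing down it reaches from about 0.4 to 0.9 m from the base axis. Payload 5.5 kg.
Tool frame: the origin (TCP) lies midway between the tips of the shut fingers; the grasp point (between the pads) lies 19 mm behind it; z points along the fingers, y is the direction in which the jaws open and shut (so a half turn about z gives the same grasp; the last joint's range is limited). The gripper opens to 85 mm and grips with 20 to 120 N. Pads are 22 mm wide; open, the fingers measure 114 mm over their backs; the gripper's body (76 mm by 85 mm) begins 54 mm behind the grasp point. The pads swing forward as they close: fully open they stand 13 mm farther back than shut.
Start: joints at [-1.014, 0.501, -0.427, 1.55, 0.221, 1.138, -0.21], TCP at [0.188, 0.622, 0.196] pointing down, gripper open.
Joint ranges: [-2.88, 2.88], [-0.31, 2.03], [-1.54, 1.56], [0.2, 2.42], [-1.41, 4.55], [0.19, 2.02], [-2.57, 2.57]. Speed limits (rad/s): [2.57, 2.57, 3.14, 3.14, 3.14, 3.14, 3.14].

INTERFACE

Orientations are given as a unit quaternion [w, x, y, z].
In Python, from bench import r gives the robot as it stands.
- The arm moves only by the tool servo_tool, never from a script. Its argument "moves" is a list that holds one entry, the list of rows, each a list of 7 numbers: the finger opening in cm, from 0 to 8.54, then the shift along the world's x, y, z in cm, then the turn, a rotation vector about the world's x, y, z in rad. In form: [[[fingers, x, y, z, wx, wy, wz], ...]]. A call has 1 to 5 rows; each row is the pose to reach, as a shift and turn from the pose measured when the call began; what a row does not reach only later rows make up. A row lasts 1/10 s, in which the tool goes at most 50 mm and 8.59 degrees, less where a joint would pass 70% of its speed; a pose out of reach is approached as far as the arm can. A call with a gripper value outside its range is refused whole. The fingers move at their own pace and stop on an object; "force" is the grip in N (left out, the last holds). Time passes only in rows, so rows that repeat a pose let the fingers close. It gives the time, the measured TCP pose, the force and the opening at its end, in the units of the state.
- r.read_state(): the state, without advancing time (a new reading comes with each control period).
- r.read_camera(name): name is "scene" or "top"; returns a dict with "pixels" (400x640x3 uint8, red, green, blue), "vertical_fov" (degrees; the focal length in pixels is half the picture's height over the tangent of half this angle, whatever the lens; pixels are square), "cx", "cy" (the principal point, pixels), "world_to_cam" (4x4, takes a point from world to camera coordinates). Camera axes: x right, y down, z forward; pixel columns grow to the right and rows downward; lengths in m; the calibration is good to about 2 mm. A picture is of the moment at which its call begins. There is no depth.
- r.close_job(): hands the job in, once; it reports no verdict.
The state is a dict: "t": time; "qpos": joint angles; "qvel": joint speeds; "effort": joint torques, N m; "eef_pos": TCP position; "tool_rot": TCP orientation; "ft_force": force on the tool from outside, world axes, zero at the start; "torque": the same for the moment, N m; "grip_width": finger opening in m.
Only numpy, scipy, OpenCV 4.12 (cv2) and the standard library are available. Lean on these libraries where they do the work, as an engineer would, in place of code of your own. Each camera call takes 0.05 s, during which the arm holds its last target. There are 200 camera calls.

## Working session

There is one attempt and no reset: what is moved stays moved. The work goes in short steps, Python scripts to look and compute and a tool call to move; the robot and the scene stay as the last step left them, time stands still between calls to the robot, and variables do not carry over. Pictures are saved under pics/ and viewed, about 8 in all and at most 12, crops included, and the job is handed in when it is done.

Besides the shell and the picture viewer there is one more tool, called after "Request:" as name(argument=value, ...) on one line, values as JSON. servo_tool: Moves the arm, as the interface text tells. Its arguments: {"type":"object","properties":{"moves":{"type":"array","items":{"type":"array","items":{"type":"array","items":{"type":"number"}}}},"force":{"type":"number"}},"required":["moves"]}

```bash
mkdir -p pics
cat > h.py <<'E'
import numpy as np, cv2
from bench import r
def cam(n,f=None):
    c=r.read_camera(n)
    if f: cv2.imwrite('pics/'+f,c['pixels'][:,:,::-1])
    return c
def foc(c): return 200/np.tan(np.radians(c['vertical_fov'])/2)
def ray(c,u,v):
    W=np.array(c['world_to_cam']);R=W[:3,:3];o=-R.T@W[:3,3]
    d=R.T@np.array([(u-c['cx'])/foc(c),(v-c['cy'])/foc(c),1]);return o,d/np.linalg.norm(d)
def onz(c,u,v,z):
    o,d=ray(c,u,v);return o+d*(z-o[2])/d[2]
def onplane(c,u,v,p,n):
    o,d=ray(c,u,v);return o+d*(np.dot(np.array(p)-o,n)/np.dot(d,n))
def proj(c,p):
    W=np.array(c['world_to_cam']);q=W[:3,:3]@np.array(p)+W[:3,3]
    return np.array([c['cx']+foc(c)*q[0]/q[2],c['cy']+foc(c)*q[1]/q[2]])
def tri(c1,p1,c2,p2):
    o1,d1=ray(c1,*p1);o2,d2=ray(c2,*p2)
    s=np.linalg.lstsq(np.array([d1,-d2]).T,o2-o1,rcond=None)[0]
    a,b=o1+s[0]*d1,o2+s[1]*d2;return (a+b)/2,np.linalg.norm(a-b)
E
python3 - <<'E'
from h import *
for n in('scene','top'):
    c=cam(n,n+'0.png');o,d=ray(c,c['cx'],c['cy']);print(n,c['vertical_fov'],c['cx'],c['cy'],o.round(3),d.round(3))
s=r.read_state();print(s)
E
```

```text
scene 52.24407430005149 318.33103666055774 197.76641627176602 [-0.098 -0.593  0.777] [ 0.628  0.52  -0.579]
top 51.7036619939101 324.204575258219 203.94124231754492 [ 0.523 -0.005  1.516] [ 0.046 -0.014 -0.999]
{'t': 0.1, 'qpos': array([-1.01380384,  0.50177299, -0.4268377 ,  1.55134939,  0.22080074,
        1.13832865, -0.21028235]), 'qvel': array([ 1.43346493e-03, -1.66001817e-03, -8.38917548e-05, -2.34738262e-03,
        5.10709630e-04,  1.61540016e-03,  4.79332675e-04]), 'effort': array([-1.15798009e-02, -5.70821106e+01, -5.83856732e+00, -2.81749535e+01,
        1.05684064e-02,  5.67311610e-03,  1.03511994e-05]), 'eef_pos': array([0.18804464, 0.62147076, 0.19495232]), 'tool_rot': array([-1.67748732e-04,  1.46322170e-01,  9.89236581e-01, -8.84475422e-04]), 'ft_force': array([-0.44129316,  0.11763799,  0.68749023]), 'torque': array([-0.0033931 , -0.00696494,  0.00357981]), 'grip_width': 0.08520477588233938}
```

View pics/scene0.png

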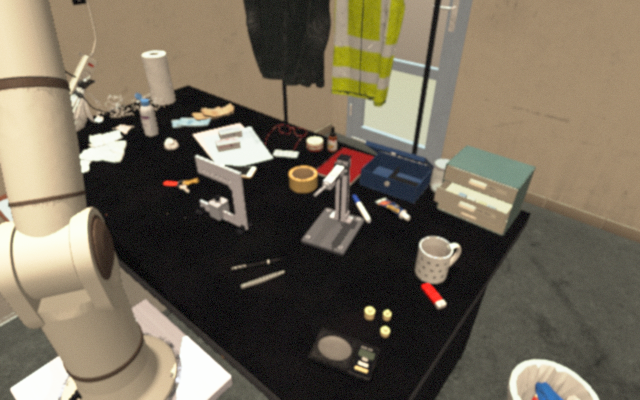

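View pics/top0.png

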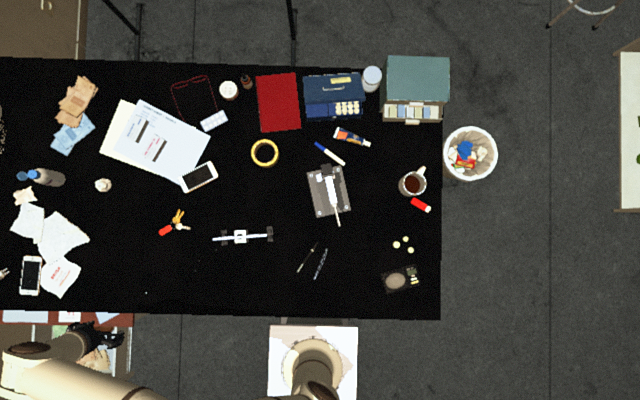

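The top view shows the carrier at about (243,236), running along the image columns, with its block at about (240,236). The stand is at (328,190) with the pin tip at about (338,224). The scene view shows the carrier at (222,190) and the pin at about (320,192). I'll enlarge both.

Run:
```python
from h import *
a=cv2.imread('pics/top0.png');b=cv2.imread('pics/scene0.png')
z=lambda i,x,y,w,h,k:cv2.resize(i[y:y+h,x:x+w],None,fx=k,fy=k,interpolation=cv2.INTER_CUBIC)
t=z(a,205,155,160,100,5);cv2.imwrite('pics/tz.png',t)
s=z(b,185,140,190,120,4.2);cv2.imwrite('pics/sz.png',np.clip(s*1.0,0,255).astype('uint8'))
```

```text
(no output)
```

View pics/tz.png

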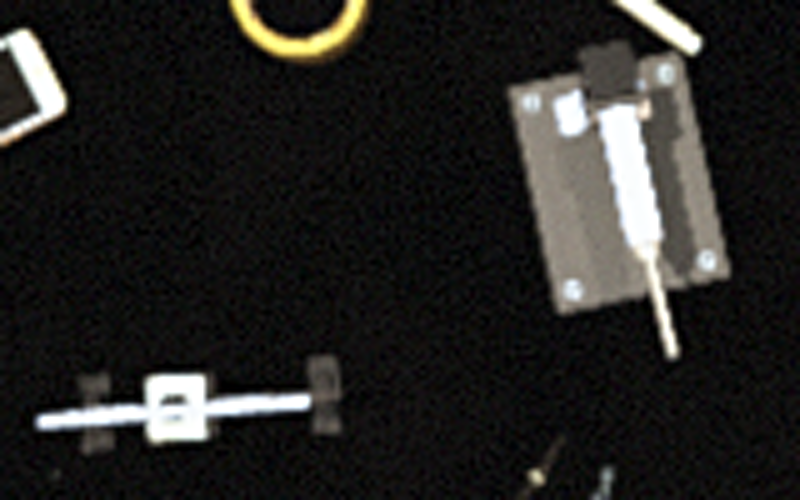

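View pics/sz.png

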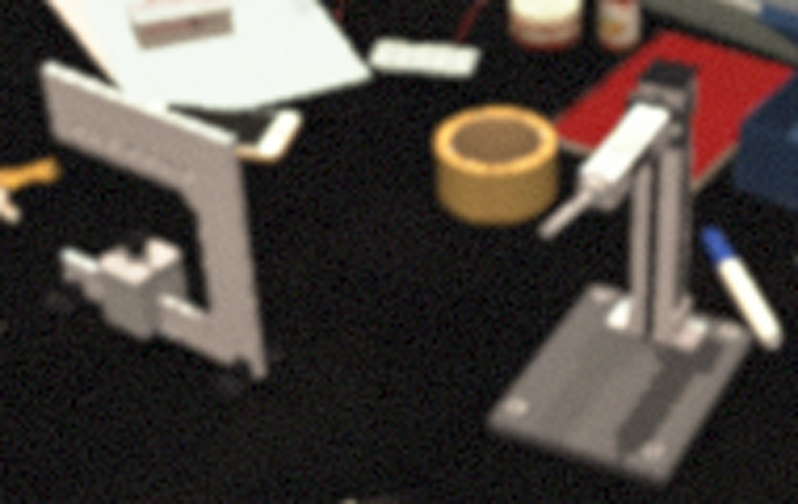

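The top crop shows the carrier's top edge from (37,422) to (310,402), the block at (177,408), base corners (510,87), (682,52), (730,275), (560,312), and the pin from (648,250) to (674,356). The scene crop shows the pin tip at (543,233), the shoulder at about (588,196), the block's top face at about (141,258), and the arm's end corners at (43,66) and (237,141).

```bash
cat > m.py <<'E'
from h import *
T=cam('top');S=cam('scene')
t=lambda x,y:((x+.5)/5-.5+205,(y+.5)/5-.5+155)
s=lambda x,y:((x+.5)/4.2-.5+185,(y+.5)/4.2-.5+140)
E
python3 - <<'E'
from m import *
a=onz(T,*t(38,422),.2);b=onz(T,*t(311,402),.2);print('edge',a,b,np.linalg.norm(a-b))
e=(a-b)/np.linalg.norm(a-b);yaw=np.arctan2(-e[0],e[1]);print('yaw',yaw)
O=b+e*.095;O[2]=0;ex=np.array([np.cos(yaw),np.sin(yaw),0]);print('origin',O,'hole3',O+[0,0,.16])
print('edge via scene',tri(T,t(38,422),S,s(43,66)),tri(T,t(311,402),S,s(237,141)))
p,g=tri(T,t(176.5,407.5),S,s(141,258));print('blocktop tri',p,g,'y',(p-O)@e)
for z in(.05,.06,.07,.08):
    p=onz(T,*t(176.5,407.5),z);print(z,'y',(p-O)@e,'x',(p-O)@ex)
for uv in((141,258),(142,288)):
    p=onplane(S,*s(*uv),O,ex);print('scene plane',(p-O)@e,p[2])
for z in (-1,):
    P=[onz(T,*t(*q),.012) for q in((510,87),(682,52),(730,275),(560,312))]
P=np.array(P);print('base c',P.mean(0),np.linalg.norm(np.diff(P,axis=0),axis=1));f=(P[0]+P[1]-P[2]-P[3]);print('stand yaw',np.arctan2(f[1],f[0]))
print('root',tri(T,t(649,248),S,s(588,196)),onz(T,*t(649,248),.2))
print('tip',tri(T,t(673,356),S,s(543,233)),onz(T,*t(673,356),.2))
r_=onz(T,*t(605,105),.208);q=onz(T,*t(648,245),.208);print('cell',r_,q,np.arctan2(*(r_-q)[[1,0]]))
r_=onz(T,*t(636,105),.208);q=onz(T,*t(662,243),.208);print(np.arctan2(*(r_-q)[[1,0]]))
E
```

```text
edge [0.46193796 0.32756383 0.2       ] [0.47925227 0.15550438 0.2       ] 0.17292842361709207
yaw 0.10029221483010674
origin [0.46974047 0.250027   0.        ] hole3 [0.46974047 0.250027   0.16      ]
edge via scene (array([0.46192735, 0.32697763, 0.20276092]), np.float64(0.00034927675700602523)) (array([0.48039865, 0.15422529, 0.20269961]), np.float64(0.0028259278089498526))
blocktop tri [0.46929528 0.26466405 0.06663153] 0.002165302277443105 y 0.01460807906977171
0.05 y 0.018548170422251525 x -4.564515624179348e-05
0.06 y 0.016653619472050307 x 0.00014062499522746275
0.07 y 0.014759068521849038 x 0.00032689514669671343
0.08 y 0.012864517571647773 x 0.0005131652981659087
scene plane 0.011675908669773642 0.0684146176363798
scene plane 0.016290891725389375 0.04000151359034587
base c [ 0.64003344 -0.04176263  0.012     ] [0.12866032 0.16721808 0.12695344]
stand yaw 0.24210084655991856
root (array([ 0.58162843, -0.05471481,  0.19794964]), np.float64(0.0049928791547130804)) [ 0.58317027 -0.05652642  0.2       ]
tip (array([ 0.51461222, -0.07266109,  0.21446295]), np.float64(0.0006271308343534432)) [ 0.51473195 -0.07364801  0.2       ]
cell [ 0.67310188 -0.02578727  0.208     ] [ 0.58469123 -0.0555288   0.208     ] 0.32450999338430986
0.21241235498081956
```

The load is at about y = 0.014, which puts the common centre of gravity at about 0, so I need hole 3. I'll move to above the carrier.

Request:
servo_tool(moves=[[[8.5,1.5,-2,3,0,0,-0.1],[8.5,4,-5,6,0,0,-0.2],[8.5,6.5,-8.5,8.5,0,0,-0.3],[8.5,9,-12,9.5,0,0,-0.42],[8.5,11.5,-15.5,9.5,0,0,-0.54]]])

```text
t: 0.7
eef_pos: [0.3044, 0.4664, 0.2925]
tool_rot: [0.0, 0.407, 0.913, 0.001]
ft_force: [1.1, -0.3, -0.2]
grip_width: 0.0849
```

Run:
```python
from m import *
import pickle
D={n:{k:c[k] for k in('vertical_fov','cx','cy','world_to_cam')} for n,c in(('T',T),('S',S))};pickle.dump(D,open('cal.pkl','wb'))
a=cv2.imread('pics/top0.png',0).astype(float);b=cv2.imread('pics/scene0.png',0).astype(float)
np.set_printoptions(linewidth=250)
print(a[200:230,329:345].astype(int));print(b[176:202,308:334].astype(int))
```

```text
[[194 254 254 252 252 252 255 255 122  71  76  80  79  89 123 140]
 [148 237 255 254 252 253 255 255 166  78  74  83  80  77 103 141]
 [127 213 255 254 253 252 254 247 158  79  77  81  81  81 106 145]
 [129 184 250 251 248 236 235 203 106  79  83  81  77  83 100 139]
 [124 148 202 237 247 245 243 192  83  78  74  84  81  82  88 123]
 [122 138 158 223 253 255 255 200 100  76  78  81  78  77  81 118]
 [129 131 147 184 231 250 251 172 113  79  76  81  84  73  82 149]
 [124 134 135 145 168 215 247 144 125 109  83  82  72  81  92 162]
 [115 129 135 135 136 200 250 156 131 138 109  78  72  75  99 145]
 [117 125 139 145 137 193 250 206 137 138 128  80  80  88 130 141]
 [119 127 142 139 135 176 244 243 138 134 139 122 109  95 125 143]
 [121 125 136 137 145 159 224 249 145 137 152 144 125  78  75  98]
 [127 133 141 142 143 138 202 253 144  97  94  94  83  50  19  17]
 [131 130 134 134 123  89 174 253 202  48  13  16  19  15   9   6]
 [ 96  85  84  84  64  29 129 246 241  54   0   8   3   7   7  12]
 [ 37  28   9  25   8   1  84 214 251  73   0   3  14  14  11   0]
 [ 14   9   5  11   5   0  3
[... 2993 characters left out ...]
  16  20  20  16  19  13  20  22  19  19  23  20  19  23]
 [ 18  15  11  26  26  45  77  86  70  41  15  25  16  17  13  11  24  21  21   8   9  23  16  19  19  16]
 [ 28  21  24  16  18  24  36  40  36  21  19  16   4  24  22  23  21  17  16  12  25  16  23  15  21  21]
 [ 30  21  20  13  25  20  21  19  26  18  19  19  20  19   6  25  10   4  21  12  20  18  24  19   0  24]
 [ 16  18  19  18  26  22  21  17  14  18  15  12  21  21  26  14  12  23  30   1  19  20  19  23  14  19]
 [ 17  17  12  22  18  19  27  25  18  21  23  18  21  17  22  23  17  16  23  18  23   7  10  20  23  19]
 [ 14  21  24  17  14  25  15  11  18  22  19  14  20  18  21  23  18  10  20  23  15  23  20  14  26  17]]
```

Request:
servo_tool(moves=[[[8.5,3,-3.5,0,0,0,-0.12],[8.5,6,-7.5,0,0,0,-0.25],[8.5,9,-11.5,0,0,0,-0.37],[8.5,12,-15.5,0,0,0,-0.5],[8.5,14.5,-19,0,0,0,-0.6]]])

```text
t: 1.3
eef_pos: [0.455, 0.2693, 0.2908]
tool_rot: [0.002, 0.664, 0.748, -0.001]
ft_force: [0.3, 1.0, 0.1]
grip_width: 0.0852
```

Run:
```python
from h import *
import pickle
D=pickle.load(open('cal.pkl','rb'));T,S=D['T'],D['S']
a=cv2.imread('pics/top0.png',0).astype(float);b=cv2.imread('pics/scene0.png',0).astype(float)
def fit(I,rows,win,bg):
    P=[]
    for v in rows:
        c0,c1=win(v);w=np.clip(I[v,c0:c1]-bg,0,None);P.append((v,(w*np.arange(c0,c1)).sum()/w.sum()))
    P=np.array(P);k=np.polyfit(P[:,0],P[:,1],1);print(k,(P[:,1]-np.polyval(k,P[:,0])).round(2));return k
kt=fit(a,range(215,225),lambda v:(335,343),20)
ks=fit(b,range(189,195),lambda v:(int(319.5-1.1*(v-190))-5,int(319.5-1.1*(v-190))+6),32)
# scene plane normal
d1=ray(S,np.polyval(ks,180),180);d2=ray(S,np.polyval(ks,196),196);n=np.cross(d1[1],d2[1])
X={}
for nm,v in(('tip',225.6),('tip-',225.2),('mid',216),('root',206.7)):
    X[nm]=onplane(T,np.polyval(kt,v),v,d1[0],n);print(nm,X[nm].round(4),proj(S,X[nm]).round(1))
d=X['tip']-X['root'];print('len',np.linalg.norm(d),'yaw',np.arctan2(-d[1],-d[0]),'elev',np.arctan2(d[2],-d[0]))
q=[onz(T,u,v,.208) for u,v in((0,0),)]
print(r.read_state()['eef_pos'],r.read_state()['tool_rot'])
```

```text
[2.52488164e-01 2.82228658e+02] [-0.01 -0.02  0.04  0.05 -0.02 -0.04 -0.01 -0.   -0.01  0.03]
[ -1.04896517 519.03664009] [ 0.1  -0.01 -0.08 -0.09 -0.05  0.13]
tip [ 0.5154 -0.0729  0.2139] [314.3 195.2]
tip- [ 0.5167 -0.0725  0.2137] [314.6 194.9]
mid [ 0.5456 -0.0647  0.2093] [319.6 190.1]
root [ 0.575  -0.0566  0.2047] [324.6 185.4]
len 0.0624162654642395 yaw 0.2666230559475364 elev 0.15342828728257482
[0.45496457 0.26933668 0.29075107] [ 0.00164728  0.66356579  0.74811474 -0.00143626]
```

Request:
servo_tool(moves=[[[8.5,1,-1,0,0,0,-0.02],[8.5,1.45,-1.8,-3,0,0,-0.02],[8.5,1.45,-1.8,-7,0,0,-0.02],[8.5,1.45,-1.8,-10.5,0,0,-0.02],[8.5,1.45,-1.8,-11.5,0,0,-0.02]]])

```text
t: 1.8
eef_pos: [0.4663, 0.2506, 0.1718]
tool_rot: [0.0, 0.67, 0.742, -0.005]
ft_force: [-0.6, 0.5, 0.2]
grip_width: 0.085
```

Request:
servo_tool(moves=[[[4,0,0,0,0,0,0],[0,0,0,0,0,0,0],[0,0,0,0,0,0,0],[0,0,0,0,0,0,0],[0,0,0,0,0,0,0]]], force=60)

```text
t: 2.3
eef_pos: [0.467, 0.2511, 0.173]
tool_rot: [0.001, 0.67, 0.742, -0.004]
ft_force: [-0.3, -0.2, 0.7]
grip_width: 0.0118
```

Run:
```python
from h import *
s=r.read_state();print({k:np.round(s[k],4) for k in('t','eef_pos','tool_rot','ft_force','grip_width','torque','qpos')})
a=cam('top')['pixels'][:,:,::-1];b=cam('scene')['pixels'][:,:,::-1]
z=lambda i,x,y,w,h,k:cv2.resize(i[y:y+h,x:x+w],None,fx=k,fy=k,interpolation=cv2.INTER_CUBIC)
cv2.imwrite('pics/g.png',np.hstack([z(a,195,195,100,75,4),z(b,170,120,100,75,4)]))
```

```text
{'t': np.float64(2.3), 'eef_pos': array([0.467 , 0.2511, 0.173 ]), 'tool_rot': array([ 6.000e-04,  6.703e-01,  7.421e-01, -3.800e-03]), 'ft_force': array([-0.3329, -0.2451,  0.6832]), 'grip_width': np.float64(0.0118), 'torque': array([ 0.0268, -0.0074, -0.0206]), 'qpos': array([-0.5013,  0.287 , -0.0537,  1.8792,  0.0223,  0.9828, -0.4636])}
```

View pics/g.png

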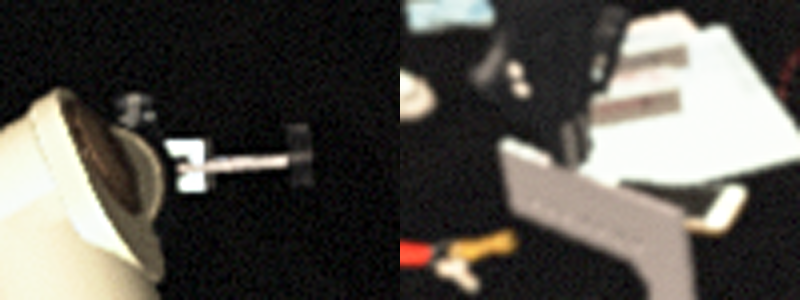

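The grip is still closing. The fingers straddle the top arm's middle. I'll raise 3 mm, then finish closing.

Request:
servo_tool(moves=[[[1.4,0,0,0.3,0,0,0],[0.8,0,0,0.35,0,0,0],[0,0,0,0.35,0,0,0],[0,0,0,0.35,0,0,0],[0,0,0,0.35,0,0,0]]], force=80)

```text
t: 2.9
eef_pos: [0.4666, 0.2508, 0.1759]
tool_rot: [0.0, 0.67, 0.742, -0.004]
ft_force: [0.2, -0.5, 0.6]
grip_width: 0.0003
```

Request:
servo_tool(moves=[[[0,0,0,0,0,0,0],[0,0,0,1,0,0,0],[0,0,0,3,0,0,0],[0,0,0,5.5,0,0,0],[0,0,0,8,0,0,0]]])

```text
t: 3.4
eef_pos: [0.4665, 0.2507, 0.2574]
tool_rot: [0.0, 0.67, 0.742, -0.004]
ft_force: [-0.1, -0.0, 0.3]
grip_width: 0.0003
```

Run:
```python
from h import *
s=r.read_state();print({k:np.round(s[k],4) for k in('t','eef_pos','tool_rot','ft_force','grip_width','torque','qpos')})
a=cam('top')['pixels'][:,:,::-1];b=cam('scene')['pixels'][:,:,::-1]
cv2.imwrite('pics/l_t.png',a);cv2.imwrite('pics/l_s.png',b)
z=lambda i,x,y,w,h,k:cv2.resize(i[y:y+h,x:x+w],None,fx=k,fy=k,interpolation=cv2.INTER_CUBIC)
cv2.imwrite('pics/l.png',np.hstack([z(a,195,195,100,125,4),z(b,170,105,100,125,4)]))
```

```text
{'t': np.float64(3.4), 'eef_pos': array([0.4665, 0.2507, 0.2574]), 'tool_rot': array([ 5.000e-04,  6.703e-01,  7.421e-01, -4.300e-03]), 'ft_force': array([-0.0861, -0.0265,  0.3405]), 'grip_width': np.float64(0.0003), 'torque': array([-0.0056, -0.039 ,  0.0464]), 'qpos': array([-0.5003,  0.2032, -0.0533,  1.7829,  0.0153,  1.1639, -0.4572])}
```

View pics/l.png

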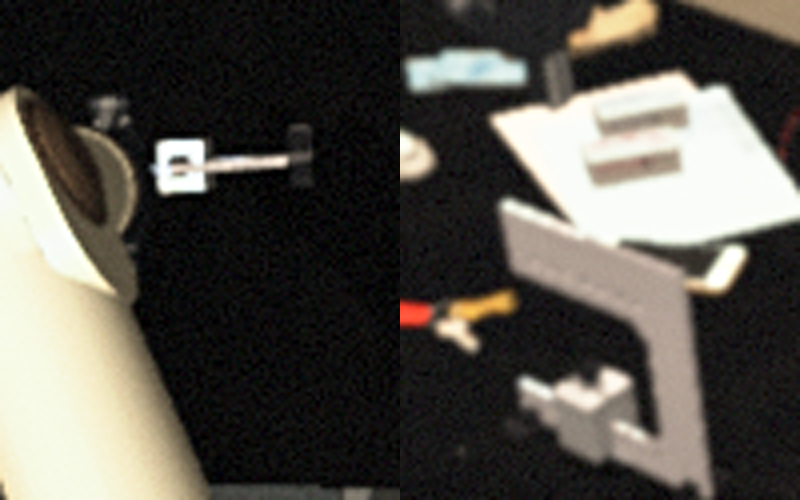

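The fingers shut on nothing and the carrier did not move. I'll check the frame by projecting the TCP into both images.

Run:
```python
from h import *
import pickle
D=pickle.load(open('cal.pkl','rb'))
p=[.4665,.2507,.2574]
for n in 'TS': print(n,proj(D[n],p),proj(D[n],[.4696,.251,.2]), proj(D[n],[.4665,.2507,.1759]))
c=cam('scene');print('recheck',proj(c,p),np.abs(np.array(c['world_to_cam'])-D['S']['world_to_cam']).max())
a=cv2.imread('pics/l_t.png');b=cv2.imread('pics/l_s.png')
cv2.drawMarker(a,tuple(int(x) for x in proj(D['T'],p)),(0,0,255),0,8);cv2.drawMarker(b,tuple(int(x) for x in proj(D['S'],p)),(0,0,255),0,8)
z=lambda i,x,y,w,h,k:cv2.resize(i[y:y+h,x:x+w],None,fx=k,fy=k,interpolation=cv2.INTER_CUBIC)
cv2.imwrite('pics/l2.png',np.hstack([z(a,170,170,160,230,2.5),z(b,130,0,160,230,2.5)]))
```

```text
T [232.86640764 238.92635177] [236.52911049 237.2310664 ] [238.05438113 237.93290813]
S [210.19816155 145.81634673] [214.20791618 163.79988042] [214.66401613 171.70703745]
recheck [210.19816155 145.81634673] 0.0
```

View pics/l2.png

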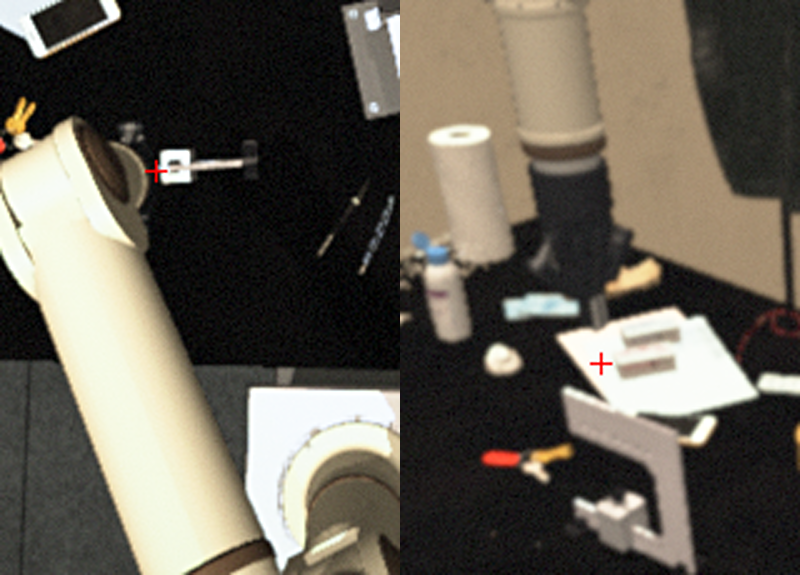

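Run:
```python
from h import *
b=cv2.imread('pics/l_s.png',0).astype(int)
np.set_printoptions(linewidth=200)
print(b[114:136,202:219])
c=cam('scene')
for z in(.26,.28,.29,.3,.31,.32): print(z,proj(c,[.4665,.2507,z]).round(1))
```

```text
[[ 31  34  32  33  33  33  37  33  29  57 113 162 188 189 193 199 204]
 [ 35  36  35  31  28  34  32  39  39  59 117 169 190 183 180 177 176]
 [ 36  32  33  35  38  37  38  30  41  58  99 135 149 148 138 135 124]
 [ 33  31  37  30  33  37  43  54  56  63  83 101  98 101  99  91  81]
 [ 29  32  33  34  44  57  63  78  83  78  80  83  72  73  66  59  49]
 [ 26  29  30  43  59  81  84  88  95  80  65  60  50  37  39  36  27]
 [ 39  33  34  51  80  99  96  87  94  80  55  33  21  23  25  23  27]
 [ 42  31  35  53  91 111 103  94  91  83  56  30  23  24   7  23  15]
 [ 51  35  31  48  81 109 108  88  86  86  61  24  25  16  23  20  18]
 [ 59  35  35  51  85 111 111  92  86  89  68  38  14  21  20  27  18]
 [ 62  34  40  44  68 104 106  93  92  88  76  40  22  19  14  18  22]
 [ 47  33  33  36  69  94 109  98  89  89  77  47  11  23  13  13  19]
 [ 45  33  33  41  60  96 110 103  89  87  79  51  28  21  18  24  46]
 [ 29  33  32  34  59  87 109 103  88  85  83  60  50  58  64  86 125]
 [ 32  34  35  31  48  83 112 109  90  86  94 104 130 154 164 183 212]
 [ 28  36  37  36  50  81 113 113  98  99 136 184 221 237 240 241 247]
 [ 60  62  74  75  77  90 108 117 109 137 197 238 250 251 251 249 247]
 [151 157 161 163 151 129 126 140 168 204 242 251 252 252 251 248 239]
 [236 238 242 239 229 201 187 209 234 246 251 252 252 251 251 247 232]
 [252 252 252 251 250 245 241 245 251 252 251 252 251 251 251 247 226]
 [252 252 252 252 251 251 251 251 252 251 251 252 252 251 251 247 228]
 [251 251 251 252 251 252 252 251 252 251 251 251 251 251 251 249 227]]
0.26 [210. 145.]
0.28 [208.9 138.2]
0.29 [208.3 134.8]
0.3 [207.7 131.4]
0.31 [207.1 127.9]
0.32 [206.5 124.4]
```

Run:
```python
from h import *
s=r.read_state();print({k:np.round(s[k],4) for k in('t','eef_pos','tool_rot','ft_force','grip_width','qpos','qvel')})
c=cam('scene','s5.png');b=c['pixels'][:,:,::-1]
print(cv2.cvtColor(b,6)[120:150:2,204:214].astype(int))
a=cv2.imread('pics/g.png')
cv2.imwrite('pics/gz.png',np.hstack([cv2.resize(b[100:200,180:250],None,fx=5,fy=5),cv2.resize(a[60:260,450:600],(375,500))]))
```

```text
{'t': np.float64(3.6), 'eef_pos': array([0.467 , 0.251 , 0.2569]), 'tool_rot': array([ 7.000e-04,  6.703e-01,  7.420e-01, -3.400e-03]), 'ft_force': array([-0.4947,  0.0009, -0.672 ]), 'grip_width': np.float64(-0.0004), 'qpos': array([-0.5004,  0.2032, -0.0532,  1.7839,  0.0153,  1.161 , -0.4573]), 'qvel': array([ 0.    ,  0.0213, -0.0001,  0.0311,  0.0011, -0.0058,  0.0005])}
[[ 36  30  43  53  61  78  83  68  46  34]
 [ 36  54  79  98 101  88  86  79  51  25]
 [ 32  46  87 114 110  89  90  90  64  35]
 [ 42  42  75 104 112  98  93  92  72  40]
 [ 30  37  62  92 112 106  86  90  87 104]
 [ 45  38  52  87 115 107  87 111 180 237]
 [170 106  76  85 110 118 115 147 224 250]
 [251 244 227 197 186 209 234 246 251 253]
 [252 252 252 251 252 251 251 252 252 251]
 [251 251 251 252 251 251 251 251 251 251]
 [251 251 252 251 251 251 251 251 251 251]
 [252 251 251 251 252 251 251 251 251 251]
 [252 252 251 251 251 251 251 251 251 251]
 [253 252 252 251 251 251 251 252 251 252]
 [238 252 253 252 252 251 252 251 251 251]]
```

View pics/gz.png

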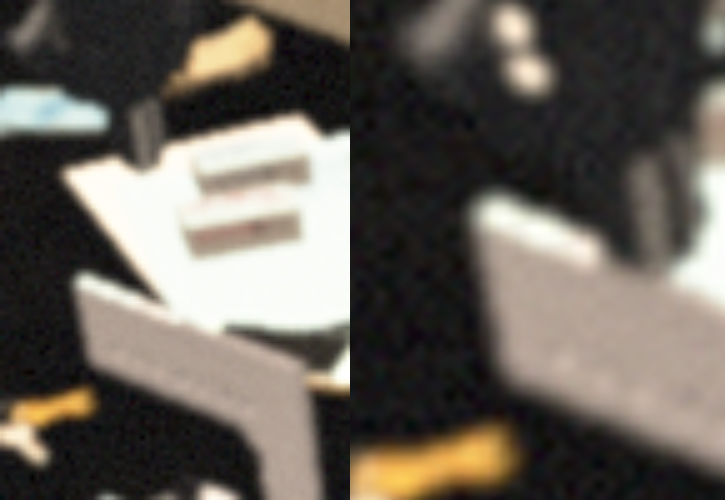

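Run:
```python
from h import *
T=cam('top');S=cam('scene')
print('scene ray z=.257',onz(S,208.5,131,.257))
for z in(.33,.36,.4,.45,.5): print(z,onz(T,224,239,z).round(3),proj(T,[.467,.251,z]).round(1))
a=T['pixels'][:,:,::-1]
b=S['pixels'][:,:,::-1]
cv2.imwrite('pics/tt.png',np.hstack([cv2.resize(np.clip(a[210:270,195:265]*1.0*3,0,255).astype('uint8'),None,fx=5,fy=5,interpolation=2),cv2.resize(np.clip(b[60:140,170:250]*3.0,0,255).astype('uint8'),(300,300),interpolation=2)]))
```

```text
scene ray z=.257 [0.52032052 0.32689514 0.257     ]
0.33 [0.469 0.261 0.33 ] [227.5 239.7]
0.36 [0.47  0.254 0.36 ] [225.2 240.2]
0.4 [0.472 0.245 0.4  ] [221.9 240.8]
0.45 [0.474 0.234 0.45 ] [217.3 241.7]
0.5 [0.477 0.223 0.5  ] [212.4 242.6]
```

View pics/tt.png

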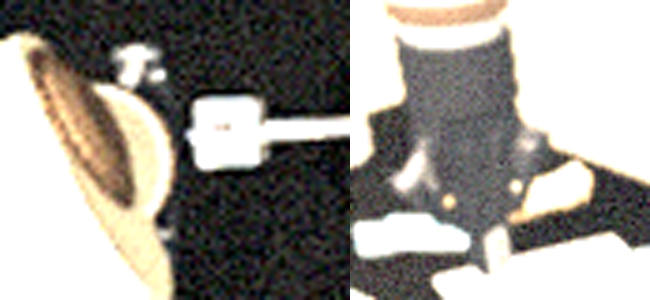

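The shut fingertip shows at (208.5,131), about 44 mm higher than the TCP reading would put it, while x and y agree. I'll descend deeper with the jaws open, watch the force, and look at the straddle before gripping.

Request:
servo_tool(moves=[[[8.5,0,0,0,0,0,0],[8.5,0,0,0,0,0,0],[8.5,0,0,0,0,0,0],[8.5,0,0,-1,0,0,0],[8.5,0,0,-3,0,0,0]]])

```text
t: 4.25
eef_pos: [0.4671, 0.251, 0.2256]
tool_rot: [0.001, 0.67, 0.742, -0.004]
ft_force: [1.5, 0.1, -0.7]
grip_width: 0.0721
```

Request:
servo_tool(moves=[[[8.5,0,0,-2,0,0,0],[8.5,0,0,-4,0,0,0],[8.5,0,0,-5,0,0,0],[8.5,0,0,-5.5,0,0,0],[8.5,0,0,-5.5,0,0,0]]])

```text
t: 4.75
eef_pos: [0.4668, 0.2509, 0.17]
tool_rot: [0.001, 0.67, 0.742, -0.004]
ft_force: [-0.5, -0.6, 1.2]
grip_width: 0.0849
```

Request:
servo_tool(moves=[[[8.5,0,0,-1,0,0,0],[8.5,0,0,-2,0,0,0],[8.5,0,0,-3,0,0,0],[8.5,0,0,-3.3,0,0,0],[8.5,0,0,-3.3,0,0,0]]])

```text
t: 5.25
eef_pos: [0.4662, 0.2506, 0.1362]
tool_rot: [0.0, 0.67, 0.742, -0.005]
ft_force: [0.2, -0.3, -0.0]
grip_width: 0.0854
```

Run:
```python
from h import *
s=r.read_state();print({k:np.round(s[k],4) for k in('t','eef_pos','tool_rot','ft_force','grip_width','torque')})
S=cam('scene','s6.png');b=S['pixels'][:,:,::-1]
o=np.clip(b[90:210,150:270]*2.0,0,255).astype('uint8')
cv2.imwrite('pics/st.png',cv2.resize(o,None,fx=5,fy=5,interpolation=2))
```

```text
{'t': np.float64(5.25), 'eef_pos': array([0.4662, 0.2506, 0.1362]), 'tool_rot': array([ 3.000e-04,  6.703e-01,  7.421e-01, -4.900e-03]), 'ft_force': array([ 0.198 , -0.2726, -0.0269]), 'grip_width': np.float64(0.0854), 'torque': array([0.0627, 0.0369, 0.0146])}
```

View pics/st.png

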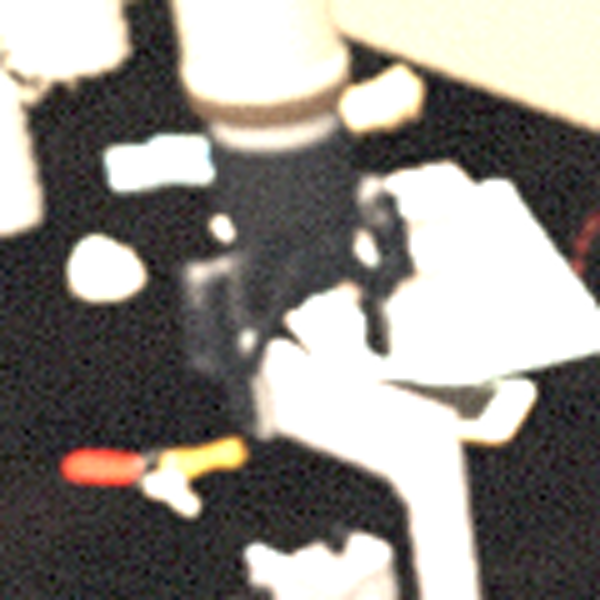

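The near finger tip is at about (203,177) and the far finger is at about (225,160), so the jaws do straddle the plate. I'll compare these with predictions.

Run:
```python
from h import *
S=cam('scene')
c=np.array([.4662,.2506,0]);d=np.array([np.cos(.11),np.sin(.11),0])*.0435
for z in(.136,.149,.165,.18,.195): print(z,'near',proj(S,c-d+[0,0,z]).round(1),'far',proj(S,c+d+[0,0,z]).round(1))
ex=np.array([np.cos(.1),np.sin(.1),0]);O=np.array([.4696,.251,0]);ey=np.array([-ex[1],ex[0],0])
for y in(-.095,.075): print('edge',proj(S,O+ey*y+[0,0,.2]).round(1),proj(S,O+ey*y+[0,0,.146]).round(1))
# what xy on the plane z gives observed near, far at equal z
for z in(.15,.165,.18,.195): 
  n=onz(S,203,177,z);print(z,'near obs',n.round(3),'far',onz(S,225,160,z).round(3))
b=cv2.imread('pics/s6.png',0).astype(int);np.set_printoptions(linewidth=200)
print(b[150:182:2,194:212]);print(b[140:172:2,214:236])
```

```text
0.136 near [205.4 190.9] far [227.3 176.8]
0.149 near [204.7 187. ] far [226.8 173.1]
0.165 near [203.7 182.1] far [226.  168.3]
0.18 near [202.8 177.5] far [225.4 163.9]
0.195 near [201.9 172.8] far [224.7 159.3]
edge [239.7 174. ] [241.9 190.7]
edge [195.4 156.3] [198.6 172.4]
0.15 near obs [0.451 0.29  0.15 ] far [0.554 0.317 0.15 ]
0.165 near obs [0.438 0.269 0.165] far [0.539 0.295 0.165]
0.18 near obs [0.425 0.248 0.18 ] far [0.523 0.273 0.18 ]
0.195 near obs [0.412 0.226 0.195] far [0.507 0.252 0.195]
[[ 34  43  52  43  42  39  30  27  32  31  36  35  39  31  35  32  59 119]
 [ 31  43  49  54  49  46  31  35  32  33  44  36  39  76 122 155 195 238]
 [ 33  40  34  49  49  45  42  45  44  41  34  33  54 103 185 239 250 252]
 [ 35  30  31  46  78 100  90  63  39  38  30  28  24  40  81 153 224 247]
 [ 33  28  39  61 103 124 101  58  40  63 111 148 152 123  84  69 114 187]
 [ 34  31  36  45  64  69  55  40  56 102 175 231 244 241 230 190 137 111]
 [ 37  31  36  38  35  36  36  48  82 128 159 166 177 187 200 199 182 166]
 [ 39  31  28  34  29  36  42  63 101 135 158 164 161 162 165
[... 1371 characters left out ...]
2 241 160  65  31  34  48  78 123 196 247 252 252 251 251 251]
 [252 252 251 252 251 252 252 240 163  69  29  36  43  69 121 198 249 252 252 251 251 252]
 [246 252 252 252 252 251 252 250 231 165  96  56  46  67 122 202 246 252 252 252 251 251]
 [222 244 249 251 252 252 251 252 252 250 238 218 179 190 228 245 251 252 252 252 251 252]
 [176 184 196 208 224 241 250 253 254 253 243 216 197 207 217 221 226 231 234 246 250 251]
 [162 161 160 164 169 179 198 215 228 223 182 134 112  99  84  77  78  78  87 108 119 127]
 [165 163 161 163 161 162 164 164 167 174 175 183 184 176 168 152 131 114  89  75  53  56]
 [163 167 165 165 160 160 163 165 160 162 163 164 167 168 172 181 185 183 178 167 155 137]]
```

The jaws straddle the plate, with the shut tips at about z = 0.175. That is a good depth, so I'll grip and lift a little.

Request:
servo_tool(moves=[[[4,0,0,0,0,0,0],[2,0,0,0,0,0,0],[0,0,0,0,0,0,0],[0,0,0,0,0,0,0],[0,0,0,0,0,0,0]]], force=80)

```text
t: 5.85
eef_pos: [0.467, 0.251, 0.1372]
tool_rot: [0.001, 0.67, 0.742, -0.004]
ft_force: [-1.5, -0.5, 0.9]
grip_width: 0.0115
```

Request:
servo_tool(moves=[[[0,0,0,0,0,0,0],[0,0,0,0,0,0,0],[0,0,0,0,0,0,0],[0,0,0,0,0,0,0],[0,0,0,0,0,0,0]]])

```text
t: 6.35
eef_pos: [0.4667, 0.2509, 0.1371]
tool_rot: [0.0, 0.67, 0.742, -0.004]
ft_force: [-1.1, 0.4, -0.2]
grip_width: 0.0048
```

Request:
servo_tool(moves=[[[0,0,0,0.5,0,0,0],[0,0,0,1,0,0,0],[0,0,0,2.5,0,0,0],[0,0,0,4,0,0,0],[0,0,0,4,0,0,0]]])

```text
t: 6.85
eef_pos: [0.4683, 0.2517, 0.179]
tool_rot: [0.001, 0.67, 0.742, -0.002]
ft_force: [0.6, 0.3, -5.0]
grip_width: 0.0045
```

It is held. The wrist carries the weight and the opening stays at 4.5 mm. Next I'll move to in front of the pin, keeping 40 mm clear of the tip.

Request:
servo_tool(moves=[[[0,-0.3,-1,0.5,0,0,0.02],[0,-0.7,-3.5,1.1,0,0,0.04],[0,-1,-7,1.1,0,0,0.06],[0,-1.2,-10.5,1.1,0,0,0.08],[0,-1.5,-14,1.1,0,0,0.1]]])

```text
t: 7.35
eef_pos: [0.4526, 0.1103, 0.1893]
tool_rot: [0.001, 0.632, 0.775, -0.003]
ft_force: [0.6, -0.2, -6.2]
grip_width: 0.0049
```

Request:
servo_tool(moves=[[[0,0,-3.5,0,0,0,0.01],[0,0,-7,0,0,0,0.02],[0,0.5,-10.5,0,0,0,0.03],[0,1,-13.5,0,0,0,0.04],[0,1.3,-15.5,0,0,0,0.05]]])

```text
t: 7.85
eef_pos: [0.4651, -0.0477, 0.1887]
tool_rot: [0.001, 0.613, 0.79, -0.003]
ft_force: [-0.5, 1.5, -6.7]
grip_width: 0.0046
```

Run:
```python
from h import *
s=r.read_state();print({k:np.round(s[k],4) for k in('t','eef_pos','tool_rot','ft_force','grip_width','torque','qpos')})
q=s['tool_rot'];print('tool y angle',2*np.arctan2(q[2],q[1])-np.pi/2)
```

```text
{'t': np.float64(7.85), 'eef_pos': array([ 0.4651, -0.0477,  0.1887]), 'tool_rot': array([ 0.0014,  0.6133,  0.7898, -0.0031]), 'ft_force': array([-0.5464,  1.5398, -6.676 ]), 'grip_width': np.float64(0.0046), 'torque': array([ 0.3519, -0.0119,  0.0184]), 'qpos': array([-0.092 ,  0.151 ,  0.1442,  2.0154, -0.0181,  0.9781,  0.311 ])}
tool y angle 0.25031952340702435
```

Request:
servo_tool(moves=[[[0,0.2,-1.5,0,0,0,0],[0,0.4,-3,0,0,0,0],[0,0.5,-3.7,0,0,0,0],[0,0.5,-3.7,0,0,0,0],[0,0.5,-3.7,0,0,0,0]]])

```text
t: 8.35
eef_pos: [0.4699, -0.0838, 0.1884]
tool_rot: [0.001, 0.613, 0.79, -0.003]
ft_force: [-0.1, 0.5, -6.3]
grip_width: 0.0047
```

Run:
```python
from h import *
s=r.read_state();print({k:np.round(s[k],4) for k in('t','eef_pos','ft_force','torque')})
T=cam('top','t7.png');S=cam('scene','s7.png')
a=T['pixels'][:,:,::-1];b=S['pixels'][:,:,::-1]
p=s['eef_pos']+[0,0,.023];print('hole pred',proj(S,p),proj(T,p),'pintip',proj(S,[.5155,-.0728,.213]))
u,v=[int(x) for x in proj(S,p)];print(u,v);u0,v0=[int(x) for x in proj(T,p)];print(u0,v0)
cv2.imwrite('pics/n.png',np.hstack([cv2.resize(b[v-55:v+65,u-50:u+50],None,fx=5,fy=5,interpolation=2),cv2.resize(a[v0-60:v0+60,u0-30:u0+30],None,fx=5,fy=5,interpolation=2)]))
```

```text
{'t': np.float64(8.35), 'eef_pos': array([ 0.4699, -0.0838,  0.1884]), 'ft_force': array([-0.0842,  0.5485, -6.3252]), 'torque': array([ 0.1093, -0.017 , -0.0012])}
hole pred [305.31346165 206.42717404] [342.22886423 240.15527416] pintip [314.32001645 195.44442727]
305 206
342 240
```

View pics/n.png

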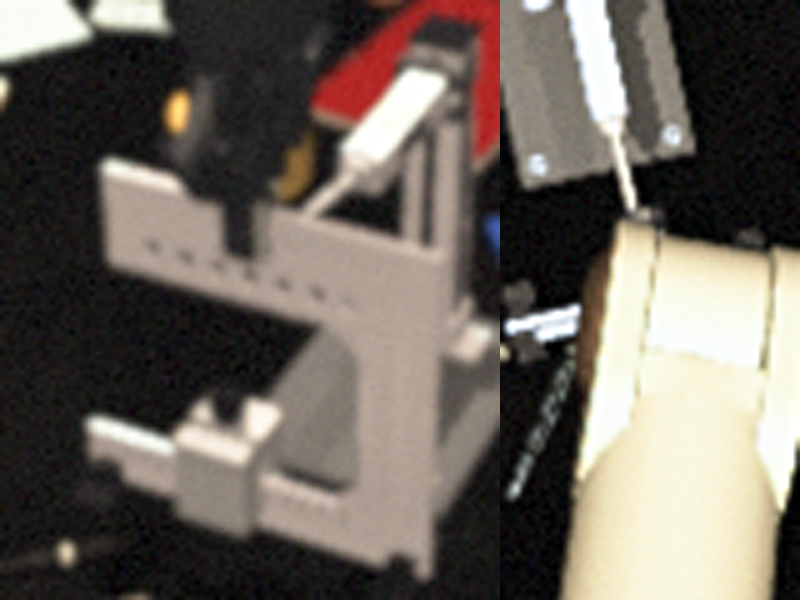

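The holes show in a row from (152,245) to (350,306). Hole 3 is the fourth, at about (251,275), which is scene pixel (304.8,205.6). The projection of TCP + 23 mm gives (305.3,206.4), so they agree. I'll fix the plate's plane from the lower arm in the top view.

Run:
```python
from h import *
import pickle
D=pickle.load(open('cal.pkl','rb'));T,S=D['T'],D['S']
a=cv2.imread('pics/t7.png',0).astype(float);b=cv2.imread('pics/s7.png',0).astype(float)
P=[]
for u in range(316,326):
    w=np.clip(a[238:250,u]-60,0,None);P.append((u,(w*np.arange(238,250)).sum()/max(w.sum(),1)))
print(np.round(P,2).tolist())
e=np.array([.4699,-.0838,.1884]);psi=.2503
nx=np.array([np.cos(psi),np.sin(psi),0])
for z in(.08,.09):
    Q=np.array([onz(T,u,v,z) for u,v in P]);print(z,'normal offset of arm from TCP (mm)',((Q-e)@nx*1e3).round(1))
# hole darkness centroid around (304.8,205.6)
print(b[200:212,297:313].astype(int))
for off in(-.004,-.002,0,.002):
    h=onplane(S,304.8,205.6,e+nx*off,nx);tip=np.array([.5155,-.0729,.2138]);d=tip-h
    print(off,h.round(4),'d along n',(d@nx).round(4),'lat',(d@[-nx[1],nx[0],0]).round(4),'up',d[2].round(4))
```

```text
[[316.0, 244.11], [317.0, 243.78], [318.0, 244.14], [319.0, 244.88], [320.0, 245.11], [321.0, 244.7], [322.0, 244.51], [323.0, 244.16], [324.0, 244.09], [325.0, 243.87]]
0.08 normal offset of arm from TCP (mm) [-0.3  0.  -2.  -5.2 -6.8 -6.2 -6.3 -5.9 -6.4 -6.4]
0.09 normal offset of arm from TCP (mm) [ 0.2  0.5 -1.5 -4.7 -6.2 -5.6 -5.7 -5.3 -5.9 -5.9]
[[157 144 113  71  35  38  37  41  64  97 119 122 141 160 161 161]
 [159 149 126  90  64  50  42  35  66  97 119 124 143 156 164 163]
 [156 149 134 124 102  88  75  68  81 110 124 137 151 158 164 165]
 [138 129 136 139 139 126 118 103 111 124 136 142 155 164 160 164]
 [145 128 132 148 155 150 141 119 126 142 149 155 159 162 163 163]
 [161 150 143 151 161 159 141 118 118 141 155 160 161 160 157 157]
 [169 164 154 160 163 165 149 123 124 137 156 161 158 149 142 152]
 [168 167 163 163 163 168 162 155 150 147 159 160 151 139 123 135]
 [151 157 158 162 163 166 167 169 165 156 164 165 158 150 128 129]
 [122 131 141 145 152 157 165 170 162 165 164 164 165 166 160 151]
 [ 71  85  99 111 120 135 146 153 154 159 162 166 167 167 170 165]
 [ 34  47  52  63  74  94 108 117 131 138 147 153 160 165 168 165]]
-0.004 [ 0.4662 -0.0855  0.2166] d along n 0.0509 lat 0.0 up -0.0028
-0.002 [ 0.4679 -0.084   0.215 ] d along n 0.0489 lat -0.001 up -0.0012
0 [ 0.4696 -0.0825  0.2133] d along n 0.0469 lat -0.0021 up 0.0005
0.002 [ 0.4712 -0.081   0.2116] d along n 0.0449 lat -0.0031 up 0.0022
```

Lower-arm offset is about -6 mm, so the plate hangs slightly back. The hole is off by about -0.7 mm laterally and -2.5 mm vertically. I'll approach to just short of the tip.

Request:
servo_tool(moves=[[[0,1,0.2,-0.1,0,0,0],[0,2,0.5,-0.2,0,0,0],[0,3,0.7,-0.25,0,0,0],[0,3.5,0.8,-0.25,0,0,0],[0,3.5,0.8,-0.25,0,0,0]]])

```text
t: 8.95
eef_pos: [0.5061, -0.075, 0.1859]
tool_rot: [0.001, 0.612, 0.791, -0.003]
ft_force: [-0.9, 0.1, -7.0]
grip_width: 0.0047
```

```bash
cat > st.py <<'E'
from h import *
s=r.read_state();print({k:np.round(s[k],4).tolist() for k in('t','eef_pos','ft_force','torque','grip_width')})
E
cat > holes.py <<'E'
# hole row in the scene picture: dark blobs on the plate near the prediction
from h import *
import sys
s=r.read_state();S=cam('scene',sys.argv[1]);g=cv2.cvtColor(S['pixels'],cv2.COLOR_RGB2GRAY).astype(np.float32)
e=s['eef_pos'];q=s['tool_rot'];psi=2*np.arctan2(q[2],q[1])-np.pi/2
nx=np.array([np.cos(psi),np.sin(psi),0]);ey=np.array([-nx[1],nx[0],0])
bh=cv2.morphologyEx(g,cv2.MORPH_BLACKHAT,cv2.getStructuringElement(cv2.MORPH_ELLIPSE,(7,7)))
p0=e+[0,0,.023];F=[]
for k in range(-3,4):
    u,v=proj(S,p0+ey*.017*k);iu,iv=int(round(u)),int(round(v));w=bh[iv-3:iv+4,iu-3:iu+4].copy();w[w<12]=0
    if w.sum()>0:
        yy,xx=np.mgrid[iv-3:iv+4,iu-3:iu+4];c=((w*xx).sum()/w.sum(),(w*yy).sum()/w.sum());F.append((3+k,round(c[0]-u,2),round(c[1]-v,2),int(w.max())))
print(e.round(4),s['ft_force'].round(1),s['torque'].round(3));print('hole, du,dv from prediction, strength',F)
E
python3 holes.py s8.png
```

```text
[ 0.5061 -0.075   0.1859] [-0.9  0.1 -7. ] [ 0.012  0.018 -0.025]
hole, du,dv from prediction, strength [(0, np.float64(-0.52), np.float64(-0.85), 43), (1, np.float64(-0.7), np.float64(-0.83), 48), (2, np.float64(-0.66), np.float64(-0.7), 45), (3, np.float64(-0.23), np.float64(-0.63), 38), (4, np.float64(0.38), np.float64(-1.71), 31), (5, np.float64(-0.6), np.float64(-0.77), 37), (6, np.float64(-0.24), np.float64(-0.76), 33)]
```

Request:
servo_tool(moves=[[[0,0.2,0.05,0.1,0,0,0],[0,0.4,0.1,0.1,0,0,0],[0,0.6,0.15,0.1,0,0,0],[0,0.8,0.2,0.1,0,0,0],[0,0.8,0.2,0.1,0,0,0]]])

```text
t: 9.5
eef_pos: [0.5134, -0.0734, 0.1868]
tool_rot: [0.001, 0.612, 0.79, -0.003]
ft_force: [-0.0, 0.1, -5.9]
grip_width: 0.0046
```

Request:
servo_tool(moves=[[[0,0.1,0.03,0,0,0,0],[0,0.2,0.05,0,0,0,0],[0,0.2,0.05,0,0,0,0]]])

```text
t: 9.8
eef_pos: [0.5142, -0.0732, 0.1865]
tool_rot: [-0.0, 0.613, 0.79, -0.004]
ft_force: [-5.0, -0.4, -5.0]
grip_width: 0.0046
```

```bash
python3 holes.py s9.png
```

```text
[ 0.5142 -0.0732  0.1865] [-5.  -0.4 -5. ] [-0.287  1.045  0.007]
hole, du,dv from prediction, strength [(0, np.float64(-0.63), np.float64(-0.84), 51), (1, np.float64(-0.54), np.float64(-0.72), 43), (2, np.float64(-0.57), np.float64(-0.8), 45), (3, np.float64(-0.5), np.float64(-0.88), 50), (4, np.float64(0.19), np.float64(-1.44), 36), (5, np.float64(-0.56), np.float64(-0.52), 48), (6, np.float64(-0.81), np.float64(-0.81), 32)]
```

There is light contact, 5 N along -x, so the tip is on the plate face. I'll back off, shift up 2 mm and 1 mm towards -y, and try again.

Request:
servo_tool(moves=[[[0,-0.25,-0.06,0,0,0,0],[0,-0.22,-0.15,0.2,0,0,0],[0,0.02,-0.1,0.2,0,0,0],[0,0.22,-0.05,0.2,0,0,0],[0,0.22,-0.05,0.2,0,0,0]]])

```text
t: 10.35
eef_pos: [0.5173, -0.0734, 0.1886]
tool_rot: [0.0, 0.612, 0.79, -0.004]
ft_force: [0.2, -0.5, -6.4]
grip_width: 0.0046
```

No force, and 3 mm past the earlier contact, so the tip is probably in the hole. I'll advance in small steps.

Request:
servo_tool(moves=[[[0,0.1,0.03,-0.02,0,0,0],[0,0.2,0.05,-0.03,0,0,0],[0,0.3,0.08,-0.05,0,0,0],[0,0.4,0.11,-0.06,0,0,0],[0,0.4,0.11,-0.06,0,0,0]]])

```text
t: 10.85
eef_pos: [0.5215, -0.0722, 0.188]
tool_rot: [0.0, 0.612, 0.791, -0.004]
ft_force: [0.4, 0.8, -6.4]
grip_width: 0.0047
```

```bash
python3 st.py
```

```text
{'t': 10.85, 'eef_pos': [0.5215, -0.0722, 0.188], 'ft_force': [0.3701, 0.7772, -6.4148], 'torque': [0.0422, -0.0261, -0.0475], 'grip_width': 0.0047}
```

It is in the hole, 7 mm past the contact point. I'll carry on along the pin.

Request:
servo_tool(moves=[[[0,0.2,0.05,-0.03,0,0,0],[0,0.4,0.11,-0.06,0,0,0],[0,0.6,0.16,-0.1,0,0,0],[0,0.8,0.21,-0.13,0,0,0],[0,1,0.27,-0.16,0,0,0]]])

```text
t: 11.35
eef_pos: [0.5317, -0.0694, 0.1864]
tool_rot: [0.0, 0.612, 0.791, -0.004]
ft_force: [-0.6, -0.4, -6.0]
grip_width: 0.0046
```

Request:
servo_tool(moves=[[[0,0.2,0.05,-0.03,0,0,0],[0,0.4,0.11,-0.06,0,0,0],[0,0.6,0.16,-0.1,0,0,0],[0,0.8,0.21,-0.13,0,0,0],[0,0.8,0.21,-0.13,0,0,0]]])

```text
t: 11.85
eef_pos: [0.54, -0.0671, 0.185]
tool_rot: [0.001, 0.612, 0.791, -0.003]
ft_force: [1.3, -0.7, -6.2]
grip_width: 0.0047
```

```bash
python3 st.py
```

```text
{'t': 11.85, 'eef_pos': [0.54, -0.0671, 0.185], 'ft_force': [1.2561, -0.7248, -6.2337], 'torque': [0.0329, -0.039, -0.0168], 'grip_width': 0.0047}
```

Request:
servo_tool(moves=[[[0,0.2,0.05,-0.04,0,0,0],[0,0.4,0.11,-0.07,0,0,0],[0,0.6,0.16,-0.11,0,0,0],[0,0.8,0.21,-0.15,0,0,0],[0,1,0.27,-0.18,0,0,0]]])

```text
t: 12.35
eef_pos: [0.5501, -0.0644, 0.1831]
tool_rot: [0.0, 0.612, 0.791, -0.004]
ft_force: [0.5, -1.3, -5.6]
grip_width: 0.0046
```

Request:
servo_tool(moves=[[[0,0.2,0.05,-0.04,0,0,0],[0,0.4,0.11,-0.07,0,0,0],[0,0.6,0.16,-0.11,0,0,0],[0,0.8,0.21,-0.15,0,0,0],[0,0.8,0.21,-0.15,0,0,0]]])

```text
t: 12.85
eef_pos: [0.5585, -0.0621, 0.1816]
tool_rot: [0.001, 0.612, 0.791, -0.003]
ft_force: [-0.5, -0.4, -5.9]
grip_width: 0.0045
```

```bash
python3 st.py
```

```text
{'t': 12.85, 'eef_pos': [0.5585, -0.0621, 0.1816], 'ft_force': [-0.5152, -0.3833, -5.8888], 'torque': [0.0351, -0.0538, 0.0152], 'grip_width': 0.0045}
```

Request:
servo_tool(moves=[[[0,0.2,0.05,-0.04,0,0,0],[0,0.4,0.11,-0.07,0,0,0],[0,0.6,0.16,-0.11,0,0,0],[0,0.8,0.21,-0.15,0,0,0],[0,1,0.27,-0.19,0,0,0]]])

```text
t: 13.35
eef_pos: [0.5687, -0.0594, 0.1797]
tool_rot: [0.001, 0.612, 0.791, -0.003]
ft_force: [0.7, 1.2, -5.8]
grip_width: 0.0045
```

Request:
servo_tool(moves=[[[0,0.1,0.03,-0.02,0,0,0],[0,0.2,0.05,-0.04,0,0,0],[0,0.3,0.08,-0.06,0,0,0],[0,0.4,0.11,-0.08,0,0,0],[0,0.4,0.11,-0.08,0,0,0]]])

```text
t: 13.85
eef_pos: [0.5728, -0.0582, 0.1788]
tool_rot: [0.001, 0.612, 0.791, -0.003]
ft_force: [-0.1, -0.8, -6.2]
grip_width: 0.0047
```

Request:
servo_tool(moves=[[[0,0.1,0.03,-0.02,0,0,0],[0,0.2,0.05,-0.04,0,0,0],[0,0.2,0.05,-0.04,0,0,0]]])

```text
t: 14.15
eef_pos: [0.5749, -0.0577, 0.1784]
tool_rot: [0.001, 0.612, 0.791, -0.003]
ft_force: [0.8, -0.1, -6.9]
grip_width: 0.0045
```

Request:
servo_tool(moves=[[[0,0.1,0.03,-0.02,0,0,0],[0,0.2,0.05,-0.04,0,0,0],[0,0.2,0.05,-0.04,0,0,0]]])

```text
t: 14.45
eef_pos: [0.575, -0.0577, 0.1775]
tool_rot: [-0.001, 0.612, 0.791, -0.005]
ft_force: [-6.0, -1.1, -3.6]
grip_width: 0.0046
```

```bash
python3 st.py
```

```text
{'t': 14.45, 'eef_pos': [0.575, -0.0577, 0.1775], 'ft_force': [-6.0414, -1.1071, -3.608], 'torque': [-0.2197, 1.155, -0.0563], 'grip_width': 0.0046}
```

Contact at x = 0.575, 63 mm along the pin, so the plate is on the shoulder. I'll lower it gently until the pin takes the weight.

Request:
servo_tool(moves=[[[0,0.05,0.01,-0.05,0,0,0],[0,0.05,0.01,-0.1,0,0,0],[0,0.05,0.01,-0.15,0,0,0],[0,0.05,0.01,-0.2,0,0,0],[0,0.05,0.01,-0.2,0,0,0]]])

```text
t: 14.95
eef_pos: [0.575, -0.0579, 0.1757]
tool_rot: [-0.001, 0.612, 0.79, -0.005]
ft_force: [-5.3, -1.3, -1.7]
grip_width: 0.0048
```

```bash
python3 st.py
```

```text
{'t': 14.95, 'eef_pos': [0.575, -0.0579, 0.1757], 'ft_force': [-5.2906, -1.2857, -1.6811], 'torque': [-0.208, 1.1822, -0.0668], 'grip_width': 0.0048}
```

Request:
servo_tool(moves=[[[0,0,0,-0.05,0,0,0],[0,0,0,-0.1,0,0,0],[0,0,0,-0.1,0,0,0]]])

```text
t: 15.25
eef_pos: [0.575, -0.0579, 0.1755]
tool_rot: [-0.001, 0.613, 0.79, -0.005]
ft_force: [-6.4, -0.4, 0.6]
grip_width: 0.0044
```

```bash
python3 holes.py s10.png
```

```text
[ 0.575  -0.0579  0.1755] [-6.4 -0.4  0.6] [-0.127  1.335  0.022]
hole, du,dv from prediction, strength [(2, np.float64(0.04), np.float64(-0.36), 32), (3, np.float64(-2.67), np.float64(1.13), 18), (4, np.float64(0.59), np.float64(-0.85), 35), (5, np.float64(-0.42), np.float64(-1.48), 14), (6, np.float64(-1.48), np.float64(-1.39), 16)]
```

The pin now carries the weight. I'll open in place, then withdraw upward.

Request:
servo_tool(moves=[[[1,-0.05,0,0,0,0,0],[2,-0.1,-0.02,0,0,0,0],[3,-0.1,-0.02,0,0,0,0],[4,-0.1,-0.02,0,0,0,0],[4,-0.1,-0.02,0,0,0,0]]])

```text
t: 15.8
eef_pos: [0.5744, -0.058, 0.1757]
tool_rot: [-0.001, 0.612, 0.791, -0.005]
ft_force: [-0.4, -0.0, -0.4]
grip_width: 0.0399
```

Request:
servo_tool(moves=[[[4,0,0,0.5,0,0,0],[4,0,0,2,0,0,0],[4,0,0,4,0,0,0],[4,0,0,7,0,0,0],[4,0,0,10,0,0,0]]])

```text
t: 16.3
eef_pos: [0.5742, -0.058, 0.2767]
tool_rot: [-0.001, 0.612, 0.79, -0.005]
ft_force: [0.8, 0.0, -0.1]
grip_width: 0.0398
```

Request:
servo_tool(moves=[[[4,-4,0,3,0,0,0],[4,-8,0,6,0,0,0],[4,-12,3,8,0,0,0],[4,-15,6,8,0,0,0],[4,-15,9,8,0,0,0]]])

```text
t: 16.8
eef_pos: [0.4215, 0.0326, 0.3588]
tool_rot: [-0.0, 0.613, 0.79, -0.004]
ft_force: [1.4, 0.1, -0.1]
grip_width: 0.0397
```

```bash
python3 st.py
python3 - <<'E'
from h import *
T=cam('top','t11.png');S=cam('scene','s11.png')
b=S['pixels'][:,:,::-1];a=T['pixels'][:,:,::-1]
cv2.imwrite('pics/f.png',np.hstack([cv2.resize(b[145:255,275:375],None,fx=5,fy=5,interpolation=2),cv2.resize(a[165:275,310:370],None,fx=5,fy=5,interpolation=2)]))
E
```

```text
{'t': 16.8, 'eef_pos': [0.4215, 0.0326, 0.3588], 'ft_force': [1.3567, 0.0793, -0.1173], 'torque': [-0.0292, -0.1612, -0.0327], 'grip_width': 0.0397}
```

View pics/f.png

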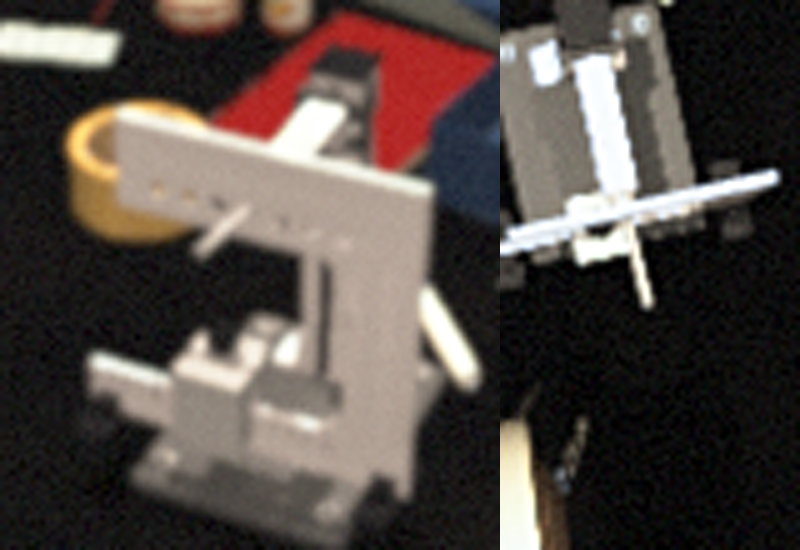

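The carrier hangs on the fourth hole, with three holes to each side of the pin at (240,215) in the crop, and its plate crosses the end of the cell in the top view. I'll let it settle, then check stillness, level and seating numerically.

Request:
servo_tool(moves=[[[4,0,1,0,0,0,0],[4,0,2,0,0,0,0],[4,0,2,0,0,0,0],[4,0,2,0,0,0,0],[4,0,2,0,0,0,0]]])

```text
t: 17.4
eef_pos: [0.4237, 0.0556, 0.3577]
tool_rot: [-0.001, 0.61, 0.792, -0.004]
ft_force: [0.3, -0.1, -0.6]
grip_width: 0.0401
```

Request:
servo_tool(moves=[[[4,0,0,0,0,0,0],[4,0,0,0,0,0,0],[4,0,0,0,0,0,0],[4,0,0,0,0,0,0],[4,0,0,0,0,0,0]]])

```text
t: 17.9
eef_pos: [0.4237, 0.0556, 0.3578]
tool_rot: [-0.001, 0.61, 0.792, -0.004]
ft_force: [0.3, 0.1, 0.3]
grip_width: 0.0397
```

Request:
servo_tool(moves=[[[4,0,0,0,0,0,0],[4,0,0,0,0,0,0],[4,0,0,0,0,0,0],[4,0,0,0,0,0,0],[4,0,0,0,0,0,0]]])

```text
t: 18.4
eef_pos: [0.4237, 0.0556, 0.3578]
tool_rot: [-0.001, 0.61, 0.792, -0.004]
ft_force: [0.8, -0.2, 0.7]
grip_width: 0.0402
```

```bash
cat > fin.py <<'E'
from h import *
import sys
T=cam('top','t%s.png'%sys.argv[1]);S=cam('scene','s%s.png'%sys.argv[1])
a=cv2.cvtColor(T['pixels'],cv2.COLOR_RGB2GRAY).astype(float)
P=[]
for u in list(range(315,321))+list(range(344,363)):
    v0=int(round(212.5-.245*(u-311)));w=np.clip(a[v0-5:v0+6,u]-130,0,None);P.append((u,(w*np.arange(v0-5,v0+6)).sum()/max(w.sum(),1)))
P=np.array(P);k=np.polyfit(*P.T,1);res=P[:,1]-np.polyval(k,P[:,0]);k=np.polyfit(*P[abs(res)<.6].T,1);print('edge line',k,res.round(1))
A=onz(T,315,np.polyval(k,315),.238);B=onz(T,360,np.polyval(k,360),.238);d=(A-B)/np.linalg.norm(A-B)
n=np.array([d[1],-d[0],0]);print('plate yaw',np.arctan2(n[1],n[0]).round(3))
for nm,x in(('tip',[.5155,-.0728,.2]),('root(seen)',[.578,-.056,.2])): print(nm,'normal dist from plate mid mm',((np.array(x)-A)@n*1e3).round(1))
b=cv2.cvtColor(S['pixels'],cv2.COLOR_RGB2GRAY)
# top front edge corners in scene
c=np.array([[[298.,167.]],[[361.,183.]]],np.float32);q=cv2.cornerSubPix(b,c,(4,4),(-1,-1),(3,50,.01))[:,0];print('corners',q)
X=[onplane(S,*p,A,n) for p in q];print(np.round(X,4),'tilt',((X[0][2]-X[1][2])/np.linalg.norm(X[0]-X[1])).round(3))
E
python3 fin.py 12; python3 fin.py 13
python3 -c "
import cv2,numpy as np
for n in 'ts':
  a,b,c=[cv2.imread(f'pics/{n}{k}.png',0).astype(float)[150:270,270:375] for k in (11,12,13)];print(n,abs(a-c).mean(),abs(b-c).mean(),abs(b-c).max())"
```

```text
edge line [-2.39787823e-01  2.87285486e+02] [-0.  -0.  -0.1 -0.2 -0.   0.1  0.   0.2  0.5  0.4 -0.   0.3 -0.1 -0.2
 -0.1 -0.2 -0.2 -0.2 -0.1 -0.1  0.  -0.1 -0.   0.1  0. ]
plate yaw 0.263
tip normal dist from plate mid mm -59.5
root(seen) normal dist from plate mid mm 5.2
corners [[296.47852 165.80305]
 [361.5688  181.73392]]
[[ 0.5528  0.0175  0.2443]
 [ 0.5983 -0.1512  0.2434]] tilt 0.005
edge line [-2.39930841e-01  2.87337637e+02] [-0.  -0.  -0.2 -0.2  0.   0.2 -0.1  0.4  0.5  0.3  0.   0.3 -0.1 -0.2
 -0.1 -0.2 -0.2 -0.2 -0.1 -0.2  0.  -0.1 -0.   0.1  0.1]
plate yaw 0.264
tip normal dist from plate mid mm -59.5
root(seen) normal dist from plate mid mm 5.2
corners [[296.3207  165.87096]
 [361.53854 181.67906]]
[[ 0.5527  0.0179  0.244 ]
 [ 0.5983 -0.1511  0.2435]] tilt 0.003
t 12.043412698412698 4.53452380952381 24.0
s 3.689761904761905 3.6085714285714285 26.0
```

It is still and level, with a tilt of about 0.004 rad. But the plate-to-tip distance reads 59.5 mm and should be about 62 mm. That difference is near my measuring error, but a small gap is possible after the release. I'll nudge the plate gently with the shut fingertip, just above the pin.

Request:
servo_tool(moves=[[[0,3,-2.8,-1,0,0,0],[0,6,-5.6,-2,0,0,0],[0,9,-8.4,-3,0,0,0],[0,12,-11.2,-5,0,0,0],[0,12.9,-12,-8,0,0,0]]])

```text
t: 19.1
eef_pos: [0.5561, -0.0688, 0.2781]
tool_rot: [0.002, 0.612, 0.791, -0.003]
ft_force: [0.9, -0.1, -0.7]
grip_width: -0.0001
```

Request:
servo_tool(moves=[[[0,0,0,-2,0,0,0],[0,0,0,-4,0,0,0],[0,0,0,-6,0,0,0],[0,0,0,-7,0,0,0],[0,0,0,-7,0,0,0]]])

```text
t: 19.6
eef_pos: [0.555, -0.0687, 0.2066]
tool_rot: [0.001, 0.612, 0.791, -0.004]
ft_force: [0.3, 0.6, -0.2]
grip_width: -0.0003
```

```bash
python3 st.py
```

```text
{'t': 19.6, 'eef_pos': [0.555, -0.0687, 0.2066], 'ft_force': [0.3471, 0.5629, -0.1612], 'torque': [0.0564, -0.0226, -0.013], 'grip_width': -0.0003}
```

Request:
servo_tool(moves=[[[0,-0.2,0.45,-0.5,0,0,0],[0,-0.2,0.45,-1,0,0,0],[0,-0.2,0.45,-1.5,0,0,0],[0,-0.2,0.45,-2,0,0,0],[0,-0.2,0.45,-2.2,0,0,0]]])

```text
t: 20.1
eef_pos: [0.5528, -0.0642, 0.1842]
tool_rot: [0.0, 0.612, 0.791, -0.004]
ft_force: [1.0, -0.3, 0.1]
grip_width: 0.0002
```

Request:
servo_tool(moves=[[[0,0.1,0.03,0,0,0,0],[0,0.2,0.05,0,0,0,0],[0,0.3,0.08,0,0,0,0],[0,0.3,0.08,0,0,0,0]]])

```text
t: 20.5
eef_pos: [0.5561, -0.0633, 0.1844]
tool_rot: [0.001, 0.612, 0.791, -0.004]
ft_force: [0.4, -0.2, 0.1]
grip_width: 0.0002
```

```bash
python3 st.py
```

```text
{'t': 20.5, 'eef_pos': [0.5561, -0.0633, 0.1844], 'ft_force': [0.4244, -0.1668, 0.0501], 'torque': [-0.0436, 0.0307, 0.003], 'grip_width': 0.0002}
```

Free so far. I'll keep going in small steps until there is a light, firm contact.

Request:
servo_tool(moves=[[[0,0.1,0.03,0,0,0,0],[0,0.2,0.05,0,0,0,0],[0,0.3,0.08,0,0,0,0],[0,0.3,0.08,0,0,0,0]]])

```text
t: 20.9
eef_pos: [0.5593, -0.0625, 0.1844]
tool_rot: [0.001, 0.612, 0.791, -0.004]
ft_force: [0.7, 1.1, 0.6]
grip_width: 0.0003
```

Request:
servo_tool(moves=[[[0,0.1,0.03,0,0,0,0],[0,0.2,0.05,0,0,0,0],[0,0.2,0.05,0,0,0,0]]])

```text
t: 21.2
eef_pos: [0.5613, -0.062, 0.1844]
tool_rot: [0.001, 0.612, 0.791, -0.004]
ft_force: [-0.5, -0.9, -0.2]
grip_width: -0.0005
```

```bash
python3 fin.py 14|grep -v line; python3 st.py
```

```text
{'t': 21.3, 'eef_pos': [0.561, -0.0621, 0.1843], 'ft_force': [-2.4766, -0.864, 0.7448], 'torque': [-0.1071, 0.4492, -0.0367], 'grip_width': 0.0001}Traceback (most recent call last):
  File "fin.py", line 8, in <module>
    P=np.array(P);k=np.polyfit(*P.T,1);res=P[:,1]-np.polyval(k,P[:,0]);k=np.polyfit(*P[abs(res)<.6].T,1);print('edge line',k,res.round(1))
                                                                         ~~~~~~~~~~^^^^^^^^^^^^^^^^^^^^^
    raise TypeError("expected non-empty vector for x")
TypeError: expected non-empty vector for x
```

Request:
servo_tool(moves=[[[0,0.1,0.03,0,0,0,0],[0,0.15,0.04,0,0,0,0],[0,0.15,0.04,0,0,0,0]]])

```text
t: 21.6
eef_pos: [0.5625, -0.0618, 0.1843]
tool_rot: [0.0, 0.612, 0.791, -0.004]
ft_force: [-3.6, -0.1, 2.1]
grip_width: -0.0003
```

Request:
servo_tool(moves=[[[0,0.1,0.03,0,0,0,0],[0,0.15,0.04,0,0,0,0],[0,0.15,0.04,0,0,0,0]]])

```text
t: 21.9
eef_pos: [0.5636, -0.0615, 0.1843]
tool_rot: [0.0, 0.612, 0.791, -0.005]
ft_force: [-5.8, -1.4, 2.5]
grip_width: 0.0003
```

The force now rises with travel, which fits the plate sitting on the shoulder and tilting slightly. I'll back off, withdraw and measure again.

Request:
servo_tool(moves=[[[0,-0.3,-0.08,0,0,0,0],[0,-0.6,-0.15,0,0,0,0],[0,-1,-0.25,0,0,0,0],[0,-1,-0.25,1.5,0,0,0],[0,-1,-0.25,5,0,0,0]]])

```text
t: 22.4
eef_pos: [0.5511, -0.0637, 0.2319]
tool_rot: [-0.002, 0.612, 0.791, -0.006]
ft_force: [0.7, 1.2, -0.2]
grip_width: 0.0006
```

Request:
servo_tool(moves=[[[0,-2,0,5,0,0,0],[0,-5,2,9,0,0,0],[0,-9,6,12,0,0,0],[0,-13,9,12,0,0,0],[0,-13,12,12,0,0,0]]])

```text
t: 22.9
eef_pos: [0.4193, 0.0561, 0.3539]
tool_rot: [-0.001, 0.613, 0.79, -0.005]
ft_force: [0.3, 1.2, 0.3]
grip_width: -0.0
```

Request:
servo_tool(moves=[[[0,0,0,0,0,0,0],[0,0,0,0,0,0,0],[0,0,0,0,0,0,0],[0,0,0,0,0,0,0],[0,0,0,0,0,0,0]]])

```text
t: 23.4
eef_pos: [0.4197, 0.0552, 0.3534]
tool_rot: [-0.001, 0.614, 0.789, -0.005]
ft_force: [0.1, 0.7, -0.5]
grip_width: -0.0003
```

```bash
python3 fin.py 15
python3 - <<'E'
import cv2,numpy as np
np.set_printoptions(linewidth=220)
for n in('t13','t15'):
    a=cv2.imread(f'pics/{n}.png',0);print(n);print(a[198:228:1,328:344])
E
```

```text
edge line [-2.62612304e-01  2.94803696e+02] [ 0.  -0.3 -0.1  0.1  0.1 -0.2 -0.2  0.1  0.9  0.9  0.  -0.1 -0.   0.
 -0.  -0.1 -0.  -0.2 -0.2 -0.2  0.   0.1 -0.1 -0.2 -0.1]
plate yaw 0.285
tip normal dist from plate mid mm -59.9
root(seen) normal dist from plate mid mm 4.8
corners [[294.57034 166.4051 ]
 [361.0178  180.7706 ]]
[[ 0.5502  0.0218  0.2421]
 [ 0.6    -0.1483  0.2441]] tilt -0.011
t13
[[125 208 255 252 251 251 253 255 250  99  72  80  75  76  94 134]
 [130 212 255 253 252 251 252 255 254  93  70  74  79  78 100 138]
 [125 186 254 254 252 252 252 254 254 117  72  72  77  80  88 117]
 [114 144 232 254 253 252 252 255 254 158  74  70  78  74  78 102]
 [109 123 207 254 252 252 250 252 246 150  73  74  69  69  64  94]
 [153 194 218 239 243 245 232 230 189  96  65  72  81  87 107 158]
 [244 250 244 229 228 242 241 239 187  98 122 164 182 225 248 249]
 [252 252 251 239 222 243 252 251 238 239 247 253 253 254 255 248]
 [246 238 251 248 240 251 254 254 254 254 249 243 241 236 235 231]
 [250 246 254 254 253 254 248 238 232 232 216 201 209 227 244 233]
 [255 253 250 248 238 227 205 17
[... 2623 characters left out ...]
 253 186  36   0   4   8   1]
 [  0   3   6   6  14   2  11  13 133 240 238  56   0  10  11  11]
 [  6  10  15   5  11   8   1  10  76 204 252  69   1   0  14  13]
 [ 15  18   6  15  14   0  10   1  41 181 252 101   3   6  13  13]
 [ 10  19  11  17  16   9   9   6  30 169 253 173  36   1  17  12]
 [ 15  22   3  11  13  10  11   1  21 131 244 234  56   0   0  15]
 [ 11   8  13   9  13  14  12   5  13  77 206 250  78   1   7  15]
 [ 16   9   7  12  13   1  12  19   1  39 185 254 131  11   7  15]
 [ 17  17  12  19  12  17  17  11   5  24 144 230 132  21   0   5]
 [  1  14  10   9  12  10  14  14   8  10  69 125  63  17   0  10]
 [ 11  12   8  18  11  18   7  17  14  12  18  26  17   7  15  17]]
```

Request:
servo_tool(moves=[[[0,0,0,0,0,0,0],[0,0,0,0,0,0,0],[0,0,0,0,0,0,0],[0,0,0,0,0,0,0],[0,0,0,0,0,0,0]]])

```text
t: 24.0
eef_pos: [0.4196, 0.0555, 0.3535]
tool_rot: [-0.001, 0.614, 0.79, -0.005]
ft_force: [-0.7, -0.1, -0.8]
grip_width: 0.0
```

Request:
servo_tool(moves=[[[0,0,0,0,0,0,0],[0,0,0,0,0,0,0],[0,0,0,0,0,0,0],[0,0,0,0,0,0,0],[0,0,0,0,0,0,0]]])

```text
t: 24.5
eef_pos: [0.4195, 0.0555, 0.3535]
tool_rot: [-0.001, 0.614, 0.79, -0.005]
ft_force: [0.2, -0.2, -0.4]
grip_width: -0.0004
```

```bash
python3 fin.py 16;  python3 - <<'E'
import cv2,numpy as np,pickle
from h import *
a=[cv2.GaussianBlur(cv2.imread(f'pics/t{k}.png',0),(0,0),1).astype(float)[195:235,305:368] for k in(13,15,16)]
print(abs(a[0]-a[1]).mean(),abs(a[1]-a[2]).mean(),abs(a[1]-a[2]).max())
T=pickle.load(open('cal.pkl','rb'))['T']
# stand yaw from the base plate's long edges in the first picture, straight lines
g=cv2.imread('pics/top0.png');m=cv2.inRange(cv2.cvtColor(g,6),45,255);m[:,:300]=0;m[:,357:]=0;m[:162]=0;m[222:]=0
m=cv2.morphologyEx(m,cv2.MORPH_OPEN,np.ones((9,9)));c=max(cv2.findContours(m,0,1)[0],key=cv2.contourArea)
q=cv2.boxPoints(cv2.minAreaRect(c));Q=np.array([onz(T,*p,.012) for p in q])
for i in range(4):
    d=Q[(i+1)%4]-Q[i];print('edge',np.linalg.norm(d).round(4),np.arctan2(d[1],d[0]).round(3))
E
```

```text
edge line [-2.15935674e-01  2.79350223e+02] [ 0.   0.2  0.2 -0.1 -0.3 -0.1  0.   0.1  0.2  0.2  0.5  0.1 -0.1 -0.1
 -0.3 -0.2 -0.1 -0.1 -0.1 -0.2 -0.1  0.1  0.1  0.2  0. ]
plate yaw 0.241
tip normal dist from plate mid mm -59.3
root(seen) normal dist from plate mid mm 5.4
corners [[298.50137 164.91747]
 [361.57806 182.69998]]
[[ 0.5555  0.013   0.2474]
 [ 0.5962 -0.1527  0.2423]] tilt 0.03
7.63531746031746 12.205555555555556 139.0
edge 0.1324 -1.329
edge 0.188 -2.906
edge 0.1317 1.81
edge 0.1876 0.24
```

The carrier is still swinging a little about the pin, so I'll wait and sample again.

Request:
servo_tool(moves=[[[0,0,0,0,0,0,0],[0,0,0,0,0,0,0],[0,0,0,0,0,0,0],[0,0,0,0,0,0,0],[0,0,0,0,0,0,0]]])

```text
t: 25.1
eef_pos: [0.4196, 0.0555, 0.3535]
tool_rot: [-0.001, 0.614, 0.79, -0.005]
ft_force: [-0.3, 0.2, -0.0]
grip_width: 0.0004
```

Request:
servo_tool(moves=[[[0,0,0,0,0,0,0],[0,0,0,0,0,0,0],[0,0,0,0,0,0,0],[0,0,0,0,0,0,0],[0,0,0,0,0,0,0]]])

```text
t: 25.6
eef_pos: [0.4196, 0.0555, 0.3535]
tool_rot: [-0.001, 0.614, 0.79, -0.005]
ft_force: [-0.2, 0.3, 0.7]
grip_width: -0.0002
```

Request:
servo_tool(moves=[[[0,0,0,0,0,0,0],[0,0,0,0,0,0,0],[0,0,0,0,0,0,0],[0,0,0,0,0,0,0],[0,0,0,0,0,0,0]]])

```text
t: 26.1
eef_pos: [0.4196, 0.0555, 0.3535]
tool_rot: [-0.001, 0.614, 0.79, -0.005]
ft_force: [0.3, -0.7, -0.4]
grip_width: -0.0001
```

Request:
servo_tool(moves=[[[0,0,0,0,0,0,0],[0,0,0,0,0,0,0],[0,0,0,0,0,0,0],[0,0,0,0,0,0,0],[0,0,0,0,0,0,0]]])

```text
t: 26.6
eef_pos: [0.4196, 0.0555, 0.3535]
tool_rot: [-0.001, 0.614, 0.79, -0.005]
ft_force: [0.3, -0.6, -0.2]
grip_width: 0.0002
```

Request:
servo_tool(moves=[[[0,0,0,0,0,0,0],[0,0,0,0,0,0,0],[0,0,0,0,0,0,0],[0,0,0,0,0,0,0],[0,0,0,0,0,0,0]]])

```text
t: 27.1
eef_pos: [0.4196, 0.0555, 0.3535]
tool_rot: [-0.001, 0.614, 0.79, -0.005]
ft_force: [0.3, -0.4, 0.3]
grip_width: 0.0001
```

```bash
for k in 20 21 22 23 24 25 26 27; do python3 fin.py $k | grep -E "yaw|tilt|tip"|tr '\n' ' '; echo; done
```

```text
plate yaw 0.264 tip normal dist from plate mid mm -59.3  [ 0.5981 -0.1512  0.2438]] tilt 0.004 
plate yaw 0.264 tip normal dist from plate mid mm -59.3  [ 0.5982 -0.1512  0.2436]] tilt 0.003 
plate yaw 0.264 tip normal dist from plate mid mm -59.3  [ 0.5982 -0.1511  0.2438]] tilt 0.001 
plate yaw 0.264 tip normal dist from plate mid mm -59.3  [ 0.5981 -0.1512  0.2438]] tilt 0.002 
plate yaw 0.264 tip normal dist from plate mid mm -59.3  [ 0.5982 -0.1512  0.2437]] tilt 0.002 
plate yaw 0.265 tip normal dist from plate mid mm -59.3  [ 0.5982 -0.1512  0.2437]] tilt 0.004 
plate yaw 0.264 tip normal dist from plate mid mm -59.3  [ 0.5982 -0.1512  0.2437]] tilt 0.006 
plate yaw 0.265 tip normal dist from plate mid mm -59.3  [ 0.5982 -0.1512  0.2437]] tilt 0.003
```

It is still and level. But the plate came back to the same place, and the soft response during the nudge suggests it tilted about the pin instead of sliding. Both distance checks leave a possible gap of about 2 mm. I'll push properly at pin level: turn the gripper 90° so the open fingers straddle the pin and press the plate evenly on both sides.

Request:
servo_tool(moves=[[[5,2,-2,0,0,0,0.14],[5,4,-4,0,0,0,0.28],[5,6,-6,0,0,0,0.42],[5,8,-8,0,0,0,0.56],[5,9,-9.5,0,0,0,0.7]]])

```text
t: 28.4
eef_pos: [0.5108, -0.0409, 0.3532]
tool_rot: [0.001, 0.303, 0.953, -0.006]
ft_force: [-0.6, 0.6, 1.0]
grip_width: 0.0501
```

Request:
servo_tool(moves=[[[5,1,-0.8,0,0,0,0.14],[5,2,-1.6,0,0,0,0.28],[5,3,-2.4,0,0,0,0.42],[5,3,-2.5,0,0,0,0.56],[5,3,-2.5,0,0,0,0.7]]])

```text
t: 28.9
eef_pos: [0.541, -0.0664, 0.3528]
tool_rot: [0.002, -0.044, 0.999, -0.005]
ft_force: [-0.1, -0.0, 0.0]
grip_width: 0.0503
```

Run:
```python
from h import *
s=r.read_state();q=s['tool_rot'];print(s['t'],s['eef_pos'].round(4),s['qpos'].round(2),'psi',2*np.arctan2(q[2],q[1])-np.pi/2,'target',.26+np.pi/2,s['grip_width'])
```

```text
28.9 [ 0.541  -0.0664  0.3528] [-0.04  0.16  0.13  1.62 -0.01  1.35  1.74] psi 1.6595839376135268 target 1.8307963267948966 0.05029574040141358
```

Request:
servo_tool(moves=[[[5,0,0,-2,0,0,0.1],[5,0,-0.05,-5,0,0,0.16],[5,0,-0.05,-8.5,0,0,0.16],[5,0,-0.05,-11.5,0,0,0.16],[5,0,-0.05,-13,0,0,0.16]]])

```text
t: 29.4
eef_pos: [0.5391, -0.0668, 0.2197]
tool_rot: [0.001, -0.124, 0.992, -0.004]
ft_force: [0.2, 0.6, -0.1]
grip_width: 0.0499
```

Request:
servo_tool(moves=[[[5,0,0,-1.5,0,0,0],[5,0,0,-3,0,0,0],[5,0,0,-4.5,0,0,0],[5,0,0,-6,0,0,0],[5,0,0,-6.5,0,0,0]]])

```text
t: 29.9
eef_pos: [0.5379, -0.0667, 0.1531]
tool_rot: [-0.001, -0.124, 0.992, -0.004]
ft_force: [-0.4, -0.2, -0.8]
grip_width: 0.0502
```

Run:
```python
from h import *
s=r.read_state();q=s['tool_rot'];print(s['t'],s['eef_pos'].round(4),'psi',2*np.arctan2(q[2],q[1])-np.pi/2,s['grip_width'],s['ft_force'].round(1))
```

```text
29.9 [ 0.5379 -0.0667  0.1531] psi 1.8196175114387545 0.05015368003097996 [-0.4 -0.2 -0.8]
```

Request:
servo_tool(moves=[[[5,0.4,0.1,0.1,0,0,0],[5,0.8,0.2,0.1,0,0,0],[5,1.2,0.31,0.1,0,0,0],[5,1.6,0.41,0.1,0,0,0],[5,1.6,0.41,0.1,0,0,0]]])

```text
t: 30.4
eef_pos: [0.5551, -0.0622, 0.1546]
tool_rot: [-0.0, -0.124, 0.992, -0.004]
ft_force: [1.0, 0.2, -0.5]
grip_width: 0.0501
```

Request:
servo_tool(moves=[[[5,0.1,0.03,0,0,0,0],[5,0.2,0.05,0,0,0,0],[5,0.3,0.08,0,0,0,0],[5,0.4,0.1,0,0,0,0],[5,0.4,0.1,0,0,0,0]]])

```text
t: 30.9
eef_pos: [0.5591, -0.0612, 0.1546]
tool_rot: [-0.0, -0.124, 0.992, -0.004]
ft_force: [1.1, -0.2, 0.0]
grip_width: 0.0496
```

Request:
servo_tool(moves=[[[5,0.1,0.03,0,0,0,0],[5,0.2,0.05,0,0,0,0],[5,0.2,0.05,0,0,0,0]]])

```text
t: 31.2
eef_pos: [0.5607, -0.0608, 0.1544]
tool_rot: [-0.001, -0.124, 0.992, -0.004]
ft_force: [-1.7, -0.2, 0.2]
grip_width: 0.0499
```

Light contact at x = 0.5607. I'll push on in 1 mm steps, keeping the force low.

Request:
servo_tool(moves=[[[5,0.05,0.01,0,0,0,0],[5,0.1,0.03,0,0,0,0],[5,0.1,0.03,0,0,0,0]]])

```text
t: 31.5
eef_pos: [0.5608, -0.0609, 0.1543]
tool_rot: [-0.002, -0.124, 0.992, -0.004]
ft_force: [-5.1, -0.5, 2.2]
grip_width: 0.0496
```

Request:
servo_tool(moves=[[[5,0.05,0.01,0,0,0,0],[5,0.1,0.03,0,0,0,0],[5,0.1,0.03,0,0,0,0]]])

```text
t: 31.8
eef_pos: [0.5608, -0.0609, 0.1542]
tool_rot: [-0.003, -0.124, 0.992, -0.004]
ft_force: [-6.1, -1.0, 3.5]
grip_width: 0.0504
```

Request:
servo_tool(moves=[[[5,0.05,0.01,0,0,0,0],[5,0.1,0.03,0,0,0,0],[5,0.1,0.03,0,0,0,0]]])

```text
t: 32.1
eef_pos: [0.5607, -0.0609, 0.1542]
tool_rot: [-0.004, -0.124, 0.992, -0.004]
ft_force: [-7.3, -1.5, 4.8]
grip_width: 0.0503
```

It is a hard stop: 7.3 N at pin level with no movement at all, so the plate is on the shoulder. I'll retreat and wait for it to settle.

Request:
servo_tool(moves=[[[5,-0.2,-0.05,0,0,0,0],[5,-0.5,-0.13,0,0,0,0],[5,-1,-0.26,0,0,0,0],[5,-1.5,-0.4,0.5,0,0,0],[5,-1.6,-0.42,3,0,0,0]]])

```text
t: 32.6
eef_pos: [0.5417, -0.0652, 0.1822]
tool_rot: [-0.006, -0.124, 0.992, -0.004]
ft_force: [-0.6, 0.4, -0.2]
grip_width: 0.0501
```

Request:
servo_tool(moves=[[[5,0,0,4,0,0,0],[5,0,0,8.5,0,0,0],[5,-3,2,12,0,0,0],[5,-7,6,15,0,0,0],[5,-10,10,17,0,0,0]]])

```text
t: 33.1
eef_pos: [0.4512, 0.0217, 0.3473]
tool_rot: [-0.005, -0.122, 0.992, -0.004]
ft_force: [0.7, 1.3, 0.8]
grip_width: 0.0499
```

Request:
servo_tool(moves=[[[5,-2,2,0,0,0,0],[5,-2,2,0,0,0,0],[5,-2,2,0,0,0,0],[5,-2,2,0,0,0,0],[5,-2,2,0,0,0,0]]])

```text
t: 33.6
eef_pos: [0.4316, 0.0406, 0.3469]
tool_rot: [-0.005, -0.121, 0.993, -0.004]
ft_force: [0.6, -0.4, 1.1]
grip_width: 0.0502
```

Request:
servo_tool(moves=[[[5,0,0,0,0,0,0],[5,0,0,0,0,0,0],[5,0,0,0,0,0,0],[5,0,0,0,0,0,0],[5,0,0,0,0,0,0]]])

```text
t: 34.1
eef_pos: [0.4316, 0.0406, 0.3468]
tool_rot: [-0.005, -0.121, 0.993, -0.004]
ft_force: [0.4, -0.5, -0.4]
grip_width: 0.0498
```

Request:
servo_tool(moves=[[[5,0,0,0,0,0,0],[5,0,0,0,0,0,0],[5,0,0,0,0,0,0],[5,0,0,0,0,0,0],[5,0,0,0,0,0,0]]])

```text
t: 34.6
eef_pos: [0.4316, 0.0406, 0.3468]
tool_rot: [-0.005, -0.121, 0.993, -0.004]
ft_force: [-0.8, -0.3, 0.2]
grip_width: 0.05
```

Request:
servo_tool(moves=[[[5,0,0,0,0,0,0],[5,0,0,0,0,0,0],[5,0,0,0,0,0,0],[5,0,0,0,0,0,0],[5,0,0,0,0,0,0]]])

```text
t: 35.1
eef_pos: [0.4317, 0.0406, 0.3469]
tool_rot: [-0.005, -0.121, 0.993, -0.004]
ft_force: [-0.7, -0.2, 0.4]
grip_width: 0.05
```

Request:
servo_tool(moves=[[[5,0,0,0,0,0,0],[5,0,0,0,0,0,0],[5,0,0,0,0,0,0],[5,0,0,0,0,0,0],[5,0,0,0,0,0,0]]])

```text
t: 35.6
eef_pos: [0.4316, 0.0406, 0.3469]
tool_rot: [-0.005, -0.121, 0.993, -0.004]
ft_force: [-0.2, -0.3, 0.1]
grip_width: 0.05
```

```bash
for k in 30 31 32 33 34 35; do python3 fin.py $k | grep -E "yaw|tilt|tip"|tr '\n' ' '; echo; done; python3 st.py
```

```text
plate yaw 0.264 tip normal dist from plate mid mm -59.3  [ 0.5982 -0.1511  0.2437]] tilt 0.003 
plate yaw 0.265 tip normal dist from plate mid mm -59.3  [ 0.5982 -0.1511  0.2437]] tilt 0.003 
plate yaw 0.264 tip normal dist from plate mid mm -59.3  [ 0.5982 -0.1511  0.2438]] tilt 0.004 
plate yaw 0.264 tip normal dist from plate mid mm -59.3  [ 0.5982 -0.151   0.2438]] tilt 0.004 
plate yaw 0.265 tip normal dist from plate mid mm -59.3  [ 0.5982 -0.1511  0.2436]] tilt 0.005 
plate yaw 0.264 tip normal dist from plate mid mm -59.3  [ 0.5982 -0.1511  0.2437]] tilt 0.004 
{'t': 36.2, 'eef_pos': [0.4316, 0.0406, 0.3469], 'ft_force': [-0.2329, -0.7176, -0.0392], 'torque': [0.0017, -0.0272, -0.0408], 'grip_width': 0.05}
```

The carrier is still, level, and in exactly the same place after the firm push. I'm handing the job in.

```bash
python3 -c "
from bench import r
print(r.close_job())"
```

```text
the job is handed in; nothing more can be done
None
```

The carrier hangs on the pin by hole 3, with its plate pushed back against the shoulder. I let go, waited until it hung still, and handed the job in at about 36 s. The load block measured y ≈ 0.014 m, which puts the common centre of gravity at about y = 0, right below hole 3.

**Slips on the way:**
- **First grasp:** it closed on nothing. The camera showed the fingertips about 4 cm higher than the reported tool position. I gripped deeper by that amount and the second grasp held.
- **Finding the hole:** the first try touched the pin tip at about 5 N. Shifting up 2 mm and 1 mm sideways let it slide on.
- **Forces:** the largest wrist reading on the way on, while lowering and in the later pushes was about 9 N. Even with the carrier's weight added, the load on the stand stayed below 20 N.

**Last checks:**
- **Level and still:** the tilt was about 0.004 rad and did not change over six picture pairs.
- **Robot clear:** the arm was well away and touching nothing when I handed in. I never went near the mug, tape or brass weight, but I did not check them again at the end.
- **Seated (checks disagree):** the camera put the plate 59.3 mm from the pin tip, where I expected about 62 mm. A first nudge above the pin felt soft. A second push at pin level, on both sides of the pin, met a hard stop at about 7 N with no movement, so I take the plate as seated and the difference as measuring error.

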